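Clear the jammed bottle feeder

TASK

Stop the bottle feeder by pulling its lever fully towards the robot. Then take the steel tub by its handle off the stand, set it down upright in the middle of the black mat, and only then clear the jammed bottles: ease each one back up its lane until it is out from under the guard bar, lift it out and lay it in the tub. When every bottle is in the tub, and the tub is still standing on the mat, push the lever fully away again to restart the feeder, without knocking over or pushing away the beaker, amber bottle, jar and can standing around.

Things in the scene. Friction and masses are not known exactly. Their poses are not given: they have to be found in the camera images.
- feeder: Fixed grey and aluminium bottle feeder, 265 mm long (x) by 250 mm wide (y), origin at its middle on the bench. A deck slopes up by 10 degrees (0.175 rad) along +x, away from the robot. Three lanes run up it at y = -78, 0 and +78 mm, each 40 mm wide between guide strips only 6 mm high and 6 mm wide; the deck between lanes is free. A bottle pushed up a lane stays where it is left.
- deck (a point): Point on the top surface of the feeder's sloping deck, at the middle of the middle lane, 65 mm above the bench. The lanes' low end, 137 mm down the slope from here, is closed by a stop 12 mm high; the deck reaches 120 mm up the slope.
- guard (a point): Middle of the upper (uphill) top edge of the steel guard bar that crosses all lanes, 75 mm down the slope from deck. The bar reaches 66 mm from here down to the low end; it is 7 mm thick, its top 46 mm and its underside 39 mm above the deck.
- switch (a joint): Feeder lever angle (rad): 0 = leaning fully towards the robot (feeder stopped), 1.0 = leaning fully away (feeder running); upright at 0.5. It stays where it is left; light friction, under 2 N at its ball.
- switch_tip (a point): Centre of the black ball, 26 mm in diameter, at the tip of the feeder's lever, 80 mm from the pivot. The lever is on the grey box at the feeder's +y side.
- switch_pivot (a point): The lever's pivot; its axis is the feeder's y axis, and the lever swings from -0.5 to +0.5 rad about upright in the feeder's x-z plane. The lever's housing reaches 13 mm above the pivot.
- tub_handle (a point): Middle of the handle of an open steel tub (0.45 to 0.7 kg), 270 mm (x) by 150 mm (y), walls 55 mm high, 4 mm thick. The handle is a flat bar 10 mm thick (x), 24 mm high, along y over the middle, on a thin post at each end; this point is 68 mm above the tub's underside, 64 mm above its inner floor. Either side of it is room for bottles lying along x (centres at x = +-68 mm), piled if need be. Axes are the tub's.
- stand: Fixed low steel stand, 260 mm (x) by 180 mm (y), flat top 55 mm above the bench, origin under its middle on the bench. The tub starts on it.
- mat: Black rubber mat fixed to the bench, 310 mm (x) by 200 mm (y), 3 mm thick, origin under its middle.
- bottle1_center (a point): Centre of the white square bottle (60 to 130 g) that starts in the right-hand lane (y = -78 mm), if any: 100 mm long, body 34 x 34 x 78 mm, then a round grey cap 28 mm wide, 22 mm long. On the axis, half-way along; x points from foot (-50 mm) to cap (+28 to +50 mm). It starts cap uphill, foot at the stop, the lower 60 mm under the guard; it must go at least 65 mm up the lane to lift out.
- bottle2_center (a point): Centre of the white square bottle (60 to 130 g) that starts in the middle lane (y = 0), if any: 100 mm long, body 34 x 34 x 78 mm, then a round grey cap 28 mm wide, 22 mm long. On the axis, half-way along; x points from foot (-50 mm) to cap (+28 to +50 mm). It starts cap uphill, foot at the stop, the lower 60 mm under the guard; it must go at least 65 mm up the lane to lift out.
- bottle3_center (a point): Centre of the white square bottle (60 to 130 g) that starts in the left-hand lane (y = +78 mm), if any: 100 mm long, body 34 x 34 x 78 mm, then a round grey cap 28 mm wide, 22 mm long. On the axis, half-way along; x points from foot (-50 mm) to cap (+28 to +50 mm). It starts cap uphill, foot at the stop, the lower 60 mm under the guard; it must go at least 65 mm up the lane to lift out.
- beaker: A glass beaker 72 mm wide, 95 mm high, standing upright near the task's things; origin under its middle. To be left alone.
- reagent: An amber bottle 70 mm wide, 170 mm high, standing upright near the task's things; origin under its middle. To be left alone.
- jar: A clear jar 60 mm wide, 75 mm high, standing upright near the task's things; origin under its middle. To be left alone.
- can: A steel can 68 mm wide, 110 mm high, standing upright near the task's things; origin under its middle. To be left alone.

How it is judged:
On the way, in this order (a step that is already met when the one before it is completed fails the run):
1. the feeder's lever is pulled fully towards the robot (below 0.15 rad), the bottles not yet moved (value of joint switch below 0.15 rad and distance of each of bottle1_center, bottle2_center, bottle3_center from where it was at the start of the episode below 0.02 m), for 0.2 s.
2. the tub stands upright on the mat, its middle within 50 mm of the mat's middle along each of the mat's edges, let go, the lever still at stop, the bottles not yet moved (x of tub_handle in the frame of mat between -0.05 and 0.05 m and y of tub_handle in the frame of mat between -0.05 and 0.05 m and height (world z) of tub_handle below 0.081 m and angle between tub_handle's own z axis and vertical below 0.06 rad and contact force between the fingers and tub below 0.1 N and value of joint switch below 0.25 rad and distance of each of bottle1_center, bottle2_center, bottle3_center from where it was at the start of the episode below 0.02 m), for 0.3 s.
3. every bottle lies in the tub, the lever still at stop (x of bottle1_center in the frame of tub_handle between -0.13 and 0.13 m and y of bottle1_center in the frame of tub_handle between -0.07 and 0.07 m and z of bottle1_center in the frame of tub_handle between -0.064 and 0.012 m and x of bottle2_center in the frame of tub_handle between -0.13 and 0.13 m and y of bottle2_center in the frame of tub_handle between -0.07 and 0.07 m and z of bottle2_center in the frame of tub_handle between -0.064 and 0.012 m and x of bottle3_center in the frame of tub_handle between -0.13 and 0.13 m and y of bottle3_center in the frame of tub_handle between -0.07 and 0.07 m and z of bottle3_center in the frame of tub_handle between -0.064 and 0.012 m and value of joint switch below 0.25 rad), for 0.3 s.
At the end, for the whole second after the job is handed in: The lever is fully away from the robot (above 0.85 rad); the tub stands upright on the mat, its middle within 50 mm of the mat's middle along each of the mat's edges; every bottle's centre is inside the tub, at most 80 mm above its underside; all at rest (value of joint switch above 0.85 rad and x of tub_handle in the frame of mat between -0.05 and 0.05 m and y of tub_handle in the frame of mat between -0.05 and 0.05 m and height (world z) of tub_handle below 0.081 m and angle between tub_handle's own z axis and vertical below 0.06 rad and x of bottle1_center in the frame of tub_handle between -0.13 and 0.13 m and y of bottle1_center in the frame of tub_handle between -0.07 and 0.07 m and z of bottle1_center in the frame of tub_handle between -0.064 and 0.012 m and x of bottle2_center in the frame of tub_handle between -0.13 and 0.13 m and y of bottle2_center in the frame of tub_handle between -0.07 and 0.07 m and z of bottle2_center in the frame of tub_handle between -0.064 and 0.012 m and x of bottle3_center in the frame of tub_handle between -0.13 and 0.13 m and y of bottle3_center in the frame of tub_handle between -0.07 and 0.07 m and z of bottle3_center in the frame of tub_handle between -0.064 and 0.012 m and linear speed of tub below 0.02 m/s and linear speed of each of bottle1, bottle2, bottle3 below 0.03 m/s); the robot touches nothing.
It fails at once if the beaker, amber bottle, jar or can is knocked more than 60 mm away or over (distance of any of beaker, reagent, jar, can from where it was at the start of the episode above 0.06 m or angle between any of beaker, reagent, jar, can's own z axis and vertical above 0.7 rad).
Of bottle1, bottle2, bottle3 only 2 to 3 are there at a start; the rules pass over those that are not, and their reading is None.
At some moment in a run one of tub may be knocked a few centimetres aside while the robot is not near it.
Once in a run the grip may slacken for a moment while it holds something.
It also fails if it takes over 208 s, if anything falls off the work surface, if the arm or the gripper's body presses on something with over 40 N, if the wrist force passes 120 N, or if a joint passes its speed limit or range.

ROBOT

A 7-joint arm with a two-finger parallel gripper is mounted at the origin on the work surface. World frame = base frame: x ahead of the robot, y to its left, z up, the work surface at z = 0. Lengths are in m, angles in rad, forces in N, time in s.
With the tool pointing down it reaches from about 0.425 to 0.95 m from the base axis. Payload 4.7 kg.
Tool frame: the origin (TCP) lies between the finger pads; the fingertips stand 11 mm ahead of it and the grasp point (between the pads) lies 8 mm behind it (robot.tip_reach is the distance from the TCP to the fingertips, in m); z points along the fingers, y is the direction in which the jaws open and shut (so a half turn about z gives the same grasp; the last joint's range is limited). The gripper opens to 85 mm and grips with 20 to 120 N. Pads are 22 mm wide; open, the fingers measure 114 mm over their backs; the gripper's body (76 mm by 85 mm) begins 54 mm behind the grasp point. The pads swing forward as they close: fully open they stand 13 mm farther back than shut.
Start: joints at [-1.292, 0.469, -0.049, 1.532, 0.024, 1.141, -0.082], TCP at [0.204, 0.643, 0.242] pointing down, gripper open.
Joint ranges: [-2.59, 2.59], [-0.33, 1.99], [-1.39, 1.29], [0.1, 2.45], [-1.04, 4.18], [0.21, 1.99], [-2.66, 2.66]. Speed limits (rad/s): [2.57, 2.57, 3.14, 3.14, 3.14, 3.14, 3.14].

INTERFACE

Orientations are given as a unit quaternion [w, x, y, z].
In Python, from rig import observe, imaging, ticket, robot gives the robot as it stands. The module is installed in compiled form; this text tells all that it offers.
- The arm moves only by the tool step_arm, never from a script. Its argument "steps" is a list of rows, each a list of 7 numbers: the opening, from 0 (shut) to 1 (fully open), then the shift along the tool's x, y, z in mm, then the turn, a rotation vector about the tool's x, y, z in rad. A call has 1 to 10 rows; each row shifts and turns the pose as measured when the row begins, along the tool's axes as they then stand; what a row does not reach is not made up. A row lasts 1/12 s, in which the tool goes at most 41.7 mm and 7.16 degrees, less where a joint would pass 70% of its speed; a pose out of reach is approached as far as the arm can. A call with a gripper value outside its range is refused whole. The fingers move at their own pace and stop on an object; the grip force is fixed at half the most. Time passes only in rows, so rows that do not move let the fingers close. It gives the time, the measured TCP pose, the force and the opening at its end, in the units of the state.
- observe(): the state, without advancing time (a new reading comes with each control period).
- imaging.get_image(name): name is "scene" or "top" or "wrist"; returns (picture, depth): 400x640x3 uint8, red, green, blue; 400x640 float32, m along the optical axis (not along the pixel's ray), 0 where there is no reading.
- imaging.camera_info(name): a dict with "mtx" (3x3 intrinsics, pixels), "k1" (the pictures are not rectified: a ray, as slopes to the right and down, at radius r is drawn at 1 + k1 r^2 times it, then the intrinsics apply), "rvec" (rotation vector, rad) and "tvec" (3), from world to camera coordinates, as OpenCV has them. Camera axes: x right, y down, z forward; pixel columns grow to the right and rows downward; lengths in m; the calibration is good to about 2 mm. A picture is of the moment at which its call begins: read the wrist's pose just before it. camera_info takes no time and is no camera call; for the wrist camera it gives the pose at the moment of the call.
- ticket.hand_in(): hands the job in, once; it reports no verdict.
The state is a dict: "time_s": time; "joints": joint angles; "dq": joint speeds; "joint_efforts": joint torques, N m; "position": TCP position; "orientation": TCP orientation; "contact_force": force on the tool from outside, world axes, zero at the start; "ft_torque": the same for the moment, N m; "width": finger opening in m.
Only numpy, scipy, OpenCV 4.12 (cv2) and the standard library are available. Lean on these libraries where they do the work, as an engineer would, in place of code of your own. Each camera call takes 0.05 s, during which the arm holds its last target. There are 200 camera calls.

## Working session

There is one attempt and no reset: what is moved stays moved. The work goes in short steps, Python scripts to look and compute and a tool call to move; the robot and the scene stay as the last step left them, time stands still between calls to the robot, and variables do not carry over. Pictures are saved under pics/ and viewed, about 12 in all and at most 16, crops included, and the job is handed in when it is done.

Besides the shell and the picture viewer there is one more tool, called after "Request:" as name(argument=value, ...) on one line, values as JSON. step_arm: Moves the arm, as the interface text tells. Its arguments: {"type":"object","properties":{"steps":{"type":"array"}},"required":["steps"]}

```bash
mkdir -p pics; ls; cat > h.py <<'E'
import numpy as np, cv2
from rig import observe, imaging, ticket, robot
from scipy.spatial.transform import Rotation as R
def cam(n):
    c=imaging.camera_info(n); M=np.array(c["mtx"]); Rm=cv2.Rodrigues(np.array(c["rvec"],float))[0]; t=np.array(c["tvec"],float).ravel()
    return M,c["k1"],Rm,t
def shot(n,f=None):
    c=cam(n); im,d=imaging.get_image(n)
    if f: cv2.imwrite("pics/"+f,im[:,:,::-1])
    return im,d,c
def rays(c,uv):
    M,k,Rm,t=c; uv=np.atleast_2d(np.array(uv,float))
    D=np.array([k,0,0,0],float)
    n=cv2.undistortPoints(uv[:,None],M,D)[:,0]
    return np.c_[n,np.ones(len(n))]
def onplane(c,uv,z):
    M,k,Rm,t=c; d=rays(c,uv)@Rm; o=-Rm.T@t
    return o+d*((z-o[2])/d[:,2])[:,None]
def cloud(c,d):
    v,u=np.mgrid[:d.shape[0],:d.shape[1]]
    P=rays(c,np.c_[u.ravel(),v.ravel()])*d.reshape(-1,1)
    W=(P-c[3])@c[2]; W[d.ravel()<=0]=np.nan
    return W.reshape(d.shape+(3,))
def proj(c,p):
    return cv2.projectPoints(np.atleast_2d(np.array(p,float)),cv2.Rodrigues(c[2])[0],c[3],c[0],np.array([c[1],0,0,0],float))[0][:,0]
def tool(dw):
    q=observe()["orientation"]; r=R.from_quat(np.r_[q[1:],q[0]]); return r.inv().apply(dw)
def st():
    s=observe(); q=s["orientation"]; r=R.from_quat(np.r_[q[1:],q[0]])
    print("t",round(s["time_s"],2),"p",np.round(s["position"],4),"w",round(s["width"],4),"F",np.round(s["contact_force"],1)); print("Rcols\n",np.round(r.as_matrix(),3),"j",np.round(s["joints"],2))
    return s,r
E
python3 - <<'E'
from h import *
st()
for n in("scene","top"):
    im,d,c=shot(n,n+"0.png"); o=-c[2].T@c[3]; print(n,o.round(3),c[2].round(2).tolist(),np.round(c[0],1).tolist(),c[1],(d>0).mean())
    np.savez(n+"0.npz",im=im,d=d)
E
```

```text
pics
t 0.0 p [0.2043 0.6427 0.2413] w 0.0856 F [-0.5  0.4 -0.1]
Rcols
 [[-0.953  0.303 -0.001]
 [ 0.303  0.953 -0.002]
 [-0.    -0.002 -1.   ]] j [-1.29  0.47 -0.05  1.53  0.02  1.14 -0.08]
scene [ 0.982 -0.622  0.819] [[0.82, 0.57, -0.0], [0.39, -0.56, -0.73], [-0.42, 0.6, -0.68]] [[451.2, 0.0, 316.5], [0.0, 451.2, 199.2], [0.0, 0.0, 1.0]] -0.011430156822819325 0.99603125
top [ 0.458 -0.016  1.421] [[-0.0, -1.0, -0.02], [-1.0, 0.0, -0.07], [0.07, 0.02, -1.0]] [[473.7, 0.0, 322.2], [0.0, 473.7, 196.9], [0.0, 0.0, 1.0]] -0.07041534664629683 0.99609765625
```

View pics/scene0.png

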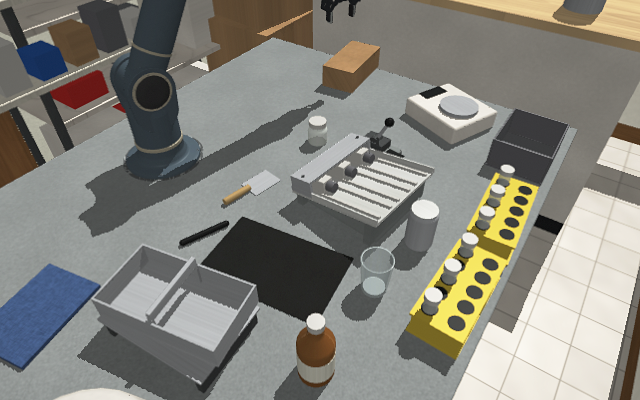

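View pics/top0.png

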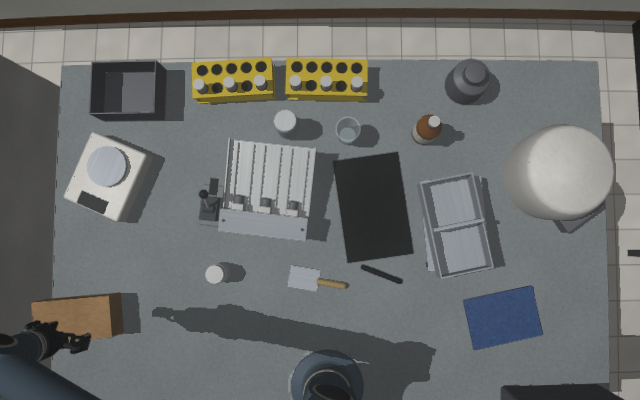

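Top view: all three bottles are present (caps at about (236,203), (265,204), (293,208)). The lever ball is at about (203,193), leaning away, the mat is centred at (373,207), and the tub is at (457,225) with its handle from (433,228) to (482,220).

```bash
cat > m1.py <<'E'
from h import *
c=cam("top"); z=np.load("top0.npz"); im,d=z["im"],z["d"]; W=cloud(c,d)
print("bench z",np.nanmedian(W[330:380,450:480,2]))
# mat
g=im.max(2); m=((g<50)).astype(np.uint8); m[:, :325]=0; m[:,425:]=0; m[:140]=0; m[268:]=0
m=cv2.morphologyEx(m,cv2.MORPH_OPEN,np.ones((7,7)))
cs=max(cv2.findContours(m,0,1)[0],key=cv2.contourArea)[:,0]
P=onplane(c,cs,0.003)[:,:2]; b=cv2.minAreaRect(P.astype(np.float32)); print("mat",b, cv2.boxPoints(b).round(3).tolist())
# tub: rim points z
def box(u0,u1,v0,v1,z0,z1):
    w=W[v0:v1,u0:u1].reshape(-1,3); return w[(w[:,2]>z0)&(w[:,2]<z1)]
w=box(405,510,160,290,0.098,0.118); b=cv2.minAreaRect(w[:,:2].astype(np.float32)); print("tub rim",len(w),b,cv2.boxPoints(b).round(3).tolist())
w=box(405,510,160,290,0.119,0.16); print("handle",len(w),cv2.minAreaRect(w[:,:2].astype(np.float32)),np.median(w[:,2]))
# feeder
w=box(215,325,130,245,0.035,0.12); 
b=cv2.minAreaRect(w[:,:2].astype(np.float32)); print("feeder",len(w),b,cv2.boxPoints(b).round(3).tolist())
for n,ur in(("top",(190,222,170,225)),):
    w=box(*ur,0.04,0.3); print("lever zmax",w[w[:,2].argsort()[-12:]].round(3).tolist())
for nm,(u,v) in dict(beaker=(348,130),reagent=(430,126),jar=(216,273),can=(285,121)).items():
    print(nm,W[v-6:v+7,u-6:u+7].reshape(-1,3)[np.nanargmax(W[v-6:v+7,u-6:u+7,2])].round(3))
cs_=cam("scene");z2=np.load("scene0.npz");W2=cloud(cs_,z2["d"]);w=W2[112:135,378:400].reshape(-1,3)
dk=z2["im"][112:135,378:400].max(2).ravel()<60
w=w[dk&(w[:,2]>0.07)]; print("scene ball",len(w),np.median(w,0).round(4),w.min(0).round(3),w.max(0).round(3))
E
python3 m1.py; python3 - <<'E'
import cv2
a=cv2.imread('pics/top0.png')[110:270,180:330]; b=cv2.imread('pics/scene0.png')[105:235,285:440]
a=cv2.resize(a,(400,427),interpolation=2);b=cv2.resize(b,(400,335),interpolation=2)
import numpy as np
o=np.zeros((427,800,3),np.uint8);o[:,:400]=a;o[:335,400:]=b;cv2.imwrite('pics/c1.png',o)
E
```

```text
bench z 0.0009379501522121268
mat ((0.5289463996887207, -0.1349782943725586), (0.30635249614715576, 0.19682592153549194), 8.083001136779785) [[0.3630000054836273, -0.05900000035762787], [0.39100000262260437, -0.2540000081062317], [0.6940000057220459, -0.210999995470047], [0.6669999957084656, -0.01600000075995922]]
tub rim 673 ((0.4726570248603821, -0.3573020100593567), (0.2710685133934021, 0.15408839285373688), 11.072757720947266) [[0.32499998807907104, -0.30799999833106995], [0.3540000021457672, -0.45899999141693115], [0.6200000047683716, -0.40700000524520874], [0.5910000205039978, -0.25600001215934753]]
handle 208 ((0.47368887066841125, -0.3559640944004059), (0.010402558371424675, 0.14018715918064117), 11.613052368164062) 0.13490136970443758
feeder 8544 ((0.6050316095352173, 0.18514037132263184), (0.28552937507629395, 0.3205394148826599), 83.59532165527344) [[0.4300000071525574, 0.061000000685453415], [0.7480000257492065, 0.02500000037252903], [0.7799999713897705, 0.3089999854564667], [0.4620000123977661, 0.3449999988079071]]
lever zmax [[0.548, 0.335, 0.157], [0.564, 0.335, 0.157], [0.562, 0.327, 0.157], [0.556, 0.346, 0.157], [0.564, 0.337, 0.158], [0.551, 0.332, 0.158], [0.556, 0.329, 0.158], [0.561, 0.332, 0.159], [0.556, 0.334, 0.159], [0.561, 0.34, 0.16], [0.559, 0.342, 0.161], [0.556, 0.342, 0.162]]
beaker [ 0.767 -0.075  0.061]
reagent [ 0.746 -0.278  0.177]
jar [0.349 0.312 0.084]
can [0.772 0.109 0.118]
scene ball 67 [0.5612 0.326  0.1516] [0.546 0.319 0.131] [0.571 0.339 0.159]
```

View pics/c1.png

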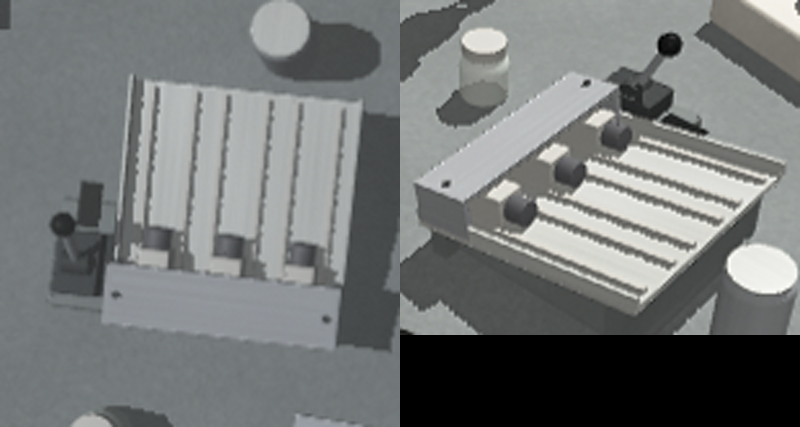

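```bash
cat > m2.py <<'E'
from h import *
c=cam("top"); z=np.load("top0.npz"); im,d=z["im"],z["d"]; W=cloud(c,d); cs=cam("scene"); z2=np.load("scene0.npz")
def tri(a,b):
    A=[];B=[]
    for cc,uv in((c,a),(cs,b)):
        o=-cc[2].T@cc[3]; r=(rays(cc,uv)@cc[2])[0]; r/=np.linalg.norm(r); M=np.eye(3)-np.outer(r,r); A.append(M);B.append(M@o)
    p=np.linalg.solve(sum(A),sum(B)); return p,proj(c,p)[0]-a,proj(cs,p)[0]-b
print("ball",tri((203.2,194.),(389.2,122.)))
w=W[135:200,235:305].reshape(-1,3)
for i in range(5):
    A=np.c_[w[:,:2],np.ones(len(w))]; k=np.linalg.lstsq(A,w[:,2],rcond=None)[0]; r=w[:,2]-A@k; w=w[abs(r)<2.5*r.std()+.0005]
print("deck plane",k,"slope",np.degrees(np.arctan(np.hypot(*k[:2]))),"yaw",np.degrees(np.arctan2(k[1],k[0])),r.std())
n=np.r_[-k[:2],1]; n/=np.linalg.norm(n)
a=W[125:250,212:325].reshape(-1,3); h=(a-[0,0,k[2]])@n
b=a[(h>.038)&(h<.056)]; print("bar h",np.median((b-[0,0,k[2]])@n))
R0=cv2.minAreaRect(b[:,:2].astype(np.float32)); print(R0,cv2.boxPoints(R0).round(3).tolist())
E
python3 m2.py
```

```text
ball (array([0.55692773, 0.3375837 , 0.14396212]), array([0.07306145, 0.11219694]), array([ 0.13547149, -0.02014617]))
 ** On entry to DLASCL parameter number  4 had an illegal value
 ** On entry to DLASCL parameter number  4 had an illegal valueTraceback (most recent call last):
  File "m2.py", line 11, in <module>
    A=np.c_[w[:,:2],np.ones(len(w))]; k=np.linalg.lstsq(A,w[:,2],rcond=None)[0]; r=w[:,2]-A@k; w=w[abs(r)<2.5*r.std()+.0005]
                                        ~~~~~~~~~~~~~~~^^^^^^^^^^^^^^^^^^^^^
    x, resids, rank, s = _umath_linalg.lstsq(a, b, rcond,
                         ~~~~~~~~~~~~~~~~~~~^^^^^^^^^^^^^
                                             signature=signature)
                                             ^^^^^^^^^^^^^^^^^^^^
    raise LinAlgError("SVD did not converge in Linear Least Squares")
numpy.linalg.LinAlgError: SVD did not converge in Linear Least Squares
```

```bash
sed -i 's/^w=W\[135:200,235:305\].*/&; w=w[np.isfinite(w[:,2])]/; s/^a=W\[125:250.*reshape(-1,3);/a=W[125:250,212:325].reshape(-1,3); a=a[np.isfinite(a[:,2])];/' m2.py; python3 m2.py
```

```text
ball (array([0.55692773, 0.3375837 , 0.14396212]), array([0.07306145, 0.11219694]), array([ 0.13547149, -0.02014617]))
deck plane [-0.19003274  0.01187451  0.18450022] slope 10.78027214063892 yaw 176.42442703768586 0.023483309862916225
bar h 0.044308896963937555
((0.7180644273757935, 0.15723347663879395), (0.25000154972076416, 0.08602996915578842), 87.68672943115234) [[0.6700000166893005, 0.03400000184774399], [0.7559999823570251, 0.03099999949336052], [0.765999972820282, 0.2800000011920929], [0.6800000071525574, 0.2840000092983246]]
```

Request:
step_arm(steps=[[0, -40, 0, 0, 0, 0, -0.1], [0, -40, 0, 0, 0, 0, -0.1], [0, -40, 0, 0, 0, 0, 0], [0, -40, 0, 0, 0, 0, 0], [0, 0, 0, 0, 0, 0, 0]])

```text
time_s: 0.52
position: [0.36, 0.6153, 0.2374]
orientation: [-0.002, 0.042, 0.999, -0.003]
contact_force: [2.0, -2.1, -0.6]
width: 0.0258
```

Request:
step_arm(steps=[[0, -27, -27, 0, 0, 0, 0], [0, -27, -27, 0, 0, 0, 0], [0, -27, -27, 0, 0, 0, 0], [0, -27, -27, 0, 0, 0, 0], [0, -27, -27, 0, 0, 0, 0], [0, -27, -27, 0, 0, 0, 0], [0, -27, -27, 0, 0, 0, 0], [0, -27, -27, 0, 0, 0, 0], [0, -27, -27, 0, 0, 0, 0], [0, 0, 0, 0, 0, 0, 0]])

```text
time_s: 1.35
position: [0.5833, 0.3443, 0.2286]
orientation: [-0.006, 0.043, 0.999, -0.008]
contact_force: [1.5, -2.3, 0.5]
width: -0.0001
```

```bash
sed -i 's/^w=W\[135:200,235:305\].*/w=W[150:192,235:305].reshape(-1,3); w=w[(w[:,2]>.04)\&(w[:,2]<.12)]/' m2.py; python3 m2.py; python3 -c "
from h import *
st()"
```

```text
ball (array([0.55692773, 0.3375837 , 0.14396212]), array([0.07306145, 0.11219694]), array([ 0.13547149, -0.02014617]))
deck plane [ 0.17560016 -0.01869984 -0.03340411] slope 10.014783259770493 yaw -6.078578219725989 0.0033851292031220736
bar h 0.04521505506265322
((0.4834757447242737, 0.18199560046195984), (0.2516004145145416, 0.0795624628663063), 83.53363037109375) [[0.4300000071525574, 0.061000000685453415], [0.5090000033378601, 0.05299999937415123], [0.5370000004768372, 0.30300000309944153], [0.4580000042915344, 0.3109999895095825]]
t 1.35 p [0.5833 0.3443 0.2286] w -0.0001 F [ 1.5 -2.3  0.5]
Rcols
 [[-0.996  0.085 -0.014]
 [ 0.085  0.996 -0.015]
 [ 0.012 -0.016 -1.   ]] j [-0.6   0.49  0.01  1.53  0.    1.14  0.89]
```

Request:
step_arm(steps=[[0, -21, -7, 0, -0.016, -0.012, 0], [0, 0, 0, 31, 0, 0, 0], [0, 0, 0, 31, 0, 0, 0], [0, 0, 0, 31, 0, 0, 0], [0, 0, 0, 0, 0, 0, 0]])

```text
time_s: 1.77
position: [0.6082, 0.3303, 0.1332]
orientation: [0.002, 0.048, 0.999, 0.0]
contact_force: [-0.5, -0.7, -0.8]
width: 0.0
```

Request:
step_arm(steps=[[0, 14, 0, 0, 0, 0, 0], [0, 14, 0, 0, 0, 0, 0], [0, 14, 0, 0, 0, 0, 0], [0, 14, 0, 0, 0, 0, 0], [0, 12, 0, 0, 0, 0, 0], [0, 12, 0, 0, 0, 0, 0], [0, 10, 0, 0, 0, 0, 0], [0, 0, 0, 0, 0, 0, 0]])

```text
time_s: 2.43
position: [0.5174, 0.3406, 0.1376]
orientation: [0.005, 0.049, 0.999, 0.001]
contact_force: [-0.4, 0.3, 0.2]
width: 0.0001
```

Request:
step_arm(steps=[[0, 5, 0, 0, 0, 0, 0], [0, 5, 0, 0, 0, 0, 0], [0, 4, 0, 0, 0, 0, 0], [0, 0, 0, 0, 0, 0, 0]])

```text
time_s: 2.77
position: [0.5096, 0.3414, 0.1387]
orientation: [0.013, 0.05, 0.999, 0.003]
contact_force: [-0.2, 0.1, -0.1]
width: 0.0003
```

Request:
step_arm(steps=[[0, 6, 0, 0, 0, 0, 0], [0, 6, 0, 0, 0, 0, 0], [0, 0, 0, 0, 0, 0, 0], [0, 0, 0, 0, 0, 0, 0]])

```text
time_s: 3.1
position: [0.5099, 0.3402, 0.1392]
orientation: [0.024, 0.054, 0.998, 0.005]
contact_force: [-0.1, -0.4, 0.2]
width: -0.0003
```

```bash
python3 -c "
from h import *
st()
a,_,_=shot('scene'); b,_,_=shot('top')
o=np.hstack([cv2.resize(a[80:220,290:450],(400,350)),cv2.resize(b[110:270,180:330],(400,350))])
cv2.imwrite('pics/c2.png',o[:,:,::-1])"
```

```text
t 3.1 p [0.5099 0.3402 0.1392] w -0.0003 F [-0.1 -0.4  0.2]
Rcols
 [[-0.993  0.108  0.049]
 [ 0.108  0.994  0.008]
 [-0.048  0.013 -0.999]] j [-0.68  0.45  0.01  1.82  0.03  0.82  0.78]
```

View pics/c2.png

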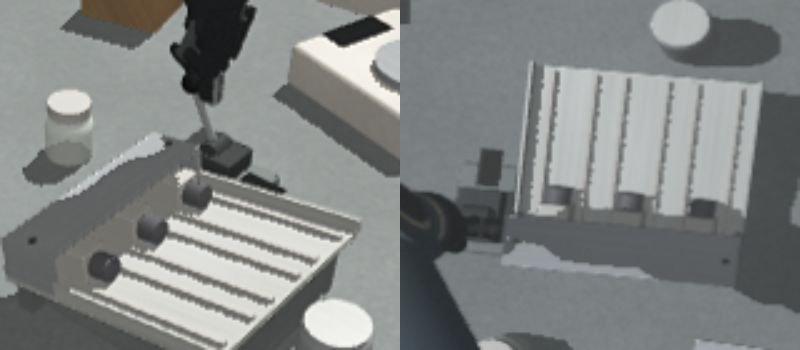

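Request:
step_arm(steps=[[0, -12, 0, 0, 0, 0, 0], [0, 0, 0, -34, 0.013, 0.048, 0], [0.5, 0, 0, -34, 0, 0, 0], [0.5, 0, 0, -34, 0, 0, 0], [1, 0, 0, 0, 0, 0, -0.1], [1, 0, 0, 0, 0, 0, -0.1], [1, 0, 0, 0, 0, 0, -0.1], [1, 0, 0, 0, 0, 0, 0]])

```text
time_s: 3.87
position: [0.52, 0.3403, 0.2466]
orientation: [-0.006, -0.105, 0.994, 0.0]
contact_force: [-0.5, 0.1, -0.1]
width: 0.0724
```

```bash
python3 -c "
from h import *
s,r=st(); print(tool(np.array([.474,-.356,.24])-s['position'])*1000)"
```

```text
t 3.87 p [0.52   0.3403 0.2466] w 0.0724 F [-0.5  0.1 -0.1]
Rcols
 [[-0.978 -0.209 -0.011]
 [-0.209  0.978 -0.001]
 [ 0.011  0.002 -1.   ]] j [-0.6   0.38 -0.06  1.65  0.02  1.11  1.12]
[ 190.19756896 -671.35747999    7.63065553]
```

Request:
step_arm(steps=[[1, 10, -37, 0, 0, 0, 0], [1, 10, -37, 0, 0, 0, 0], [1, 10, -37, 0, 0, 0, 0], [1, 10, -37, 0, 0, 0, 0], [1, 10, -37, 0, 0, 0, 0], [1, 10, -37, 0, 0, 0, 0], [1, 10, -37, 0, 0, 0, 0], [1, 10, -37, 0, 0, 0, 0], [1, 10, -37, 0, 0, 0, 0], [1, 10, -37, 0, 0, 0, 0]])

```text
time_s: 4.7
position: [0.4965, -0.0455, 0.2435]
orientation: [-0.008, -0.102, 0.995, 0.005]
contact_force: [1.3, 0.6, -0.1]
width: 0.0851
```

Request:
step_arm(steps=[[1, 10, -37, 0, 0, 0, 0], [1, 10, -37, 0, 0, 0, 0], [1, 10, -37, 0, 0, 0, 0], [1, 10, -37, 0, 0, 0, 0], [1, 10, -37, 0, 0, 0, 0], [1, 0, 0, 0, 0, 0, 0]])

```text
time_s: 5.2
position: [0.4797, -0.2553, 0.2427]
orientation: [-0.008, -0.089, 0.996, 0.004]
contact_force: [0.5, -0.5, 0.2]
width: 0.0856
```

```bash
cat > m3.py <<'E'
from h import *
s,r=st(); im,d,c=shot("wrist","w1.png"); W=cloud(c,d)
print("cam",(-c[2].T@c[3]).round(3))
it,dt,ct=shot("top"); Wt=cloud(ct,dt)
import sys
lo,hi=float(sys.argv[1]),float(sys.argv[2])
for n,X in(("wrist",W),("top",Wt)):
    x=X.reshape(-1,3); near=np.hypot(x[:,0]-float(sys.argv[3]),x[:,1]-float(sys.argv[4]))<.12
    w=x[(x[:,2]>lo)&(x[:,2]<hi)&near]
    if len(w)>20:
        print(n,len(w),cv2.minAreaRect(w[:,:2].astype(np.float32)),np.median(w,0).round(4))
E
python3 m3.py .122 .142 .474 -.356
```

```text
t 5.2 p [ 0.4797 -0.2553  0.2427] w 0.0856 F [ 0.5 -0.5  0.2]
Rcols
 [[-0.984 -0.176 -0.017]
 [-0.176  0.984  0.006]
 [ 0.016  0.009 -1.   ]] j [ 0.2   0.26  0.26  1.85 -0.08  1.06  2.24]
cam [ 0.412 -0.268  0.374]
wrist 3081 ((0.47341036796569824, -0.3594239354133606), (0.010885469615459442, 0.14204876124858856), 11.454463958740234) [ 0.4723 -0.3573  0.1335]
```

View pics/w1.png

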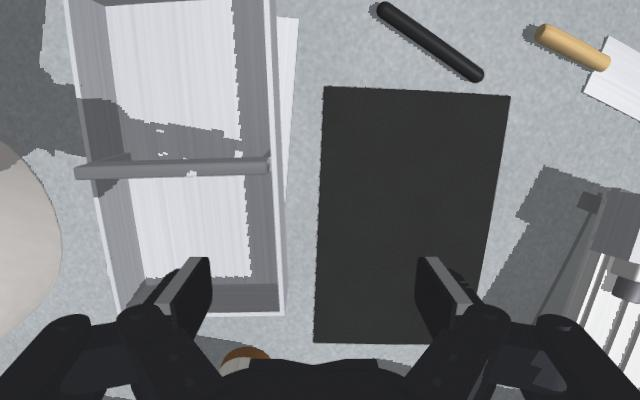

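Request:
step_arm(steps=[[1, 0, 0, 0, 0, 0, 0.124], [1, 0, 0, 0, 0, 0, 0.124], [1, 0, 0, 0, 0, 0, 0.124], [1, 0, 0, 0, 0, 0, 0.124], [1, 0, 0, 0, 0, 0, 0.124], [1, 0, 0, 0, 0, 0, 0.124], [1, 0, 0, 0, 0, 0, 0.124], [1, 0, 0, 0, 0, 0, 0.124], [1, 0, 0, 0, 0, 0, 0.124], [1, 0, 0, 0, 0, 0, 0.124]])

```text
time_s: 6.13
position: [0.4865, -0.2277, 0.24]
orientation: [-0.016, 0.506, 0.862, 0.005]
contact_force: [0.8, 1.1, -1.1]
width: 0.0854
```

Request:
step_arm(steps=[[1, 0, 0, 0, 0, 0, 0.124], [1, 0, 0, 0, 0, 0, 0.124], [1, 0, 0, 0, 0, 0, 0.124], [1, 0, 0, 0, 0, 0, 0.124], [1, 0, 0, 0, 0, 0, 0.124], [1, 0, 0, 0, 0, 0, 0.124], [1, 0, 0, 0, 0, 0, 0.124], [1, 0, 0, 0, 0, 0, 0.124], [1, 0, 0, 0, 0, 0, 0.124], [1, 0, 0, 0, 0, 0, 0.124]])

```text
time_s: 6.97
position: [0.4923, -0.2028, 0.2378]
orientation: [-0.023, 0.915, 0.403, -0.004]
contact_force: [1.0, -0.1, -0.0]
width: 0.0856
```

Request:
step_arm(steps=[[1, 0, 0, 0, 0, 0, 0.124], [1, 0, 0, 0, 0, 0, 0.124], [1, 0, 0, 0, 0, 0, 0.124], [1, 0, 0, 0, 0, 0, 0.124], [1, 0, 0, 0, 0, 0, 0.124], [1, 0, 0, 0, 0, 0, 0]])

```text
time_s: 7.47
position: [0.4954, -0.1879, 0.2361]
orientation: [-0.026, 0.994, 0.102, -0.012]
contact_force: [-0.5, 0.9, 0.4]
width: 0.085
```

```bash
cat >> h.py <<'E'
def plan(p,yaw,flip=True,pitch=0):
    """tool-frame shift (mm) and rotvec to reach world pose; tool x=+feeder-like x dir if flip; pitch tilts tool z normal to a slope rising along +x"""
    s,r=st(); c,sn=np.cos(yaw),np.sin(yaw); x=np.array([c*np.cos(pitch),sn*np.cos(pitch),np.sin(pitch)]); z=np.array([c*np.sin(pitch),sn*np.sin(pitch),-np.cos(pitch)])
    if not flip: x=-x
    T=R.from_matrix(np.c_[x,np.cross(z,x),z]); dp=np.array(p)-s['position']
    print("shift now-axes",(r.inv().apply(dp)*1000).round(1),"goal-axes",(T.inv().apply(dp)*1000).round(1),"rot",(r.inv()*T).as_rotvec().round(3))
E
python3 -c "
from h import *
plan([.473,-.358,.24],np.radians(11.4))"
```

```text
t 7.47 p [ 0.4954 -0.1879  0.2361] w 0.085 F [-0.5  0.9  0.4]
Rcols
 [[ 0.979  0.202 -0.03 ]
 [ 0.204 -0.978  0.049]
 [-0.019 -0.054 -0.998]] j [-0.34  0.32  0.81  1.89 -0.3   1.09 -0.77]
shift now-axes [-56.6 161.6 -11.5] goal-axes [-55.6 162.3  -3.9] rot [-0.054  0.02   0.006]
```

Request:
step_arm(steps=[[1, 0, 0, 0, -0.054, 0.02, 0], [1, -13, 38, 0, 0, 0, 0], [1, -13, 38, 0, 0, 0, 0], [1, -13, 38, 0, 0, 0, 0], [1, -13, 38, 0, 0, 0, 0], [1, 0, 0, 0, 0, 0, 0]])

```text
time_s: 7.97
position: [0.4881, -0.3317, 0.233]
orientation: [-0.004, 0.992, 0.129, 0.001]
contact_force: [-0.7, -0.6, 1.3]
width: 0.0852
```

```bash
python3 -c "
from h import *
plan([.473,-.358,.19],np.radians(11.4))"; python3 m3.py .122 .142 .474 -.356
```

```text
t 7.97 p [ 0.4881 -0.3317  0.233 ] w 0.0852 F [-0.7 -0.6  1.3]
Rcols
 [[ 0.967  0.257  0.001]
 [ 0.257 -0.967  0.007]
 [ 0.003 -0.007 -1.   ]] j [-0.07  0.42  0.8   1.78 -0.35  1.09 -0.45]
shift now-axes [-21.4  21.9  42.8] goal-axes [-20.   22.8  43. ] rot [-0.007 -0.002  0.06 ]
t 7.97 p [ 0.4881 -0.3317  0.233 ] w 0.0852 F [-0.7 -0.6  1.3]
Rcols
 [[ 0.967  0.257  0.001]
 [ 0.257 -0.967  0.007]
 [ 0.003 -0.007 -1.   ]] j [-0.07  0.42  0.8   1.78 -0.35  1.09 -0.45]
cam [ 0.557 -0.314  0.364]
wrist 3439 ((0.4742051064968109, -0.3600383400917053), (0.010918703861534595, 0.1405709981918335), 11.286544799804688) [ 0.4754 -0.3589  0.1332]
```

Request:
step_arm(steps=[[1, 0, 0, 0, 0, 0, -0.124], [1, 0, 0, 0, 0, 0, -0.124], [1, 0, 0, 0, 0, 0, -0.124], [1, 0, 0, 0, 0, 0, -0.124], [1, 0, 0, 0, 0, 0, -0.124], [1, 0, 0, 0, 0, 0, -0.124], [1, 0, 0, 0, 0, 0, -0.124], [1, 0, 0, 0, 0, 0, -0.124], [1, 0, 0, 0, 0, 0, -0.124], [1, 0, 0, 0, 0, 0, -0.124]])

```text
time_s: 8.9
position: [0.4994, -0.2973, 0.2295]
orientation: [-0.011, 0.723, 0.691, 0.009]
contact_force: [-0.8, 0.8, -0.9]
width: 0.0853
```

Request:
step_arm(steps=[[1, 0, 0, 0, 0, 0, -0.124], [1, 0, 0, 0, 0, 0, -0.124], [1, 0, 0, 0, 0, 0, 0]])

```text
time_s: 9.15
position: [0.5021, -0.2882, 0.2293]
orientation: [-0.012, 0.628, 0.778, 0.013]
contact_force: [0.4, 0.2, 0.1]
width: 0.085
```

```bash
python3 -c "
from h import *
plan([.474,-.359,.19],np.radians(11.4+90))"
```

```text
t 9.15 p [ 0.5021 -0.2882  0.2293] w 0.085 F [0.4 0.2 0.1]
Rcols
 [[-0.211  0.978 -0.002]
 [ 0.977  0.21   0.034]
 [ 0.034  0.005 -0.999]] j [ 0.13  0.35  0.43  1.79 -0.2   1.06  0.85]
shift now-axes [-64.6 -42.6  37. ] goal-axes [-63.8 -41.5  39.3] rot [ 0.005 -0.034  0.013]
```

Request:
step_arm(steps=[[1, 0, 0, 0, 0.005, -0.034, 0.013], [1, -22, -14, 0, 0, 0, 0], [1, -22, -14, 0, 0, 0, 0], [1, -22, -14, 0, 0, 0, 0], [1, 0, 0, 20, 0, 0, 0], [1, 0, 0, 0, 0, 0, 0]])

```text
time_s: 9.65
position: [0.4802, -0.3489, 0.2089]
orientation: [-0.001, 0.629, 0.777, 0.003]
contact_force: [-0.2, 1.4, -0.9]
width: 0.0853
```

```bash
python3 -c "
from h import *
plan([.474,-.359,.118],np.radians(11.4+90))"
```

```text
t 9.65 p [ 0.4802 -0.3489  0.2089] w 0.0853 F [-0.2  1.4 -0.9]
Rcols
 [[-0.209  0.978  0.003]
 [ 0.978  0.209  0.006]
 [ 0.005  0.004 -1.   ]] j [ 0.22  0.39  0.45  1.79 -0.2   1.01  0.96]
shift now-axes [-9.  -8.5 90.8] goal-axes [-8.7 -8.1 90.9] rot [ 0.004 -0.005  0.011]
```

Request:
step_arm(steps=[[1, -9, -9, 0, 0, 0, 0.011], [1, 0, 0, 24, 0, 0, 0], [1, 0, 0, 24, 0, 0, 0], [1, 0, 0, 24, 0, 0, 0], [1, 0, 0, 15, 0, 0, 0], [1, 0, 0, 0, 0, 0, 0]])

```text
time_s: 10.15
position: [0.4781, -0.3569, 0.1243]
orientation: [0.003, 0.633, 0.774, 0.005]
contact_force: [0.4, 0.2, 0.7]
width: 0.0853
```

```bash
python3 -c "
from h import *
plan([.474,-.359,.118],np.radians(11.4+90))"
```

```text
t 10.15 p [ 0.4781 -0.3569  0.1243] w 0.0853 F [0.4 0.2 0.7]
Rcols
 [[-0.199  0.98   0.011]
 [ 0.98   0.199  0.004]
 [ 0.001  0.011 -1.   ]] j [ 0.26  0.49  0.42  1.86 -0.27  0.84  1.02]
shift now-axes [-1.2 -4.5  6.3] goal-axes [-1.2 -4.4  6.3] rot [ 0.011 -0.001  0.001]
```

Request:
step_arm(steps=[[1, -1, -4.5, 7, 0.01, 0, 0], [0, 0, 0, 0, 0, 0, 0], [0, 0, 0, 0, 0, 0, 0], [0, 0, 0, 0, 0, 0, 0], [0, 0, 0, 0, 0, 0, 0], [0, 0, 0, 0, 0, 0, 0], [0, 0, 0, 0, 0, 0, 0], [0, 0, 0, 0, 0, 0, 0], [0, 0, 0, 0, 0, 0, 0], [0, 0, 0, 0, 0, 0, 0]])

```text
time_s: 10.98
position: [0.4761, -0.3597, 0.1227]
orientation: [0.003, 0.632, 0.775, 0.001]
contact_force: [0.6, -0.4, 0.0]
width: 0.0085
```

Request:
step_arm(steps=[[0, 0, 0, -15, 0, 0, 0], [0, 0, 0, -15, 0, 0, 0], [0, 0, 0, -15, 0, 0, 0], [0, 0, 0, -15, 0, 0, 0], [0, 0, 0, 0, 0, 0, 0]])

```text
time_s: 11.4
position: [0.4721, -0.3558, 0.1783]
orientation: [-0.004, 0.633, 0.775, 0.0]
contact_force: [0.2, -1.5, -5.7]
width: 0.0089
```

```bash
python3 -c "
from h import *
plan([.529,-.135,.16],np.radians(8.1+90))"
```

```text
t 11.4 p [ 0.4721 -0.3558  0.1783] w 0.0089 F [ 0.2 -1.5 -5.7]
Rcols
 [[-0.2    0.98  -0.006]
 [ 0.98   0.2    0.006]
 [ 0.007 -0.005 -1.   ]] j [ 0.23  0.42  0.45  1.82 -0.22  0.96  0.98]
shift now-axes [204.9 100.   19.3] goal-axes [210.6  87.4  18.3] rot [-0.005 -0.007  0.06 ]
```

Request:
step_arm(steps=[[0, 29, 14, 0, 0, 0, 0.015], [0, 29, 14, 0, 0, 0, 0.015], [0, 29, 14, 0, 0, 0, 0.015], [0, 29, 14, 0, 0, 0, 0.015], [0, 29, 14, 0, 0, 0, 0], [0, 29, 14, 0, 0, 0, 0], [0, 29, 14, 0, 0, 0, 0], [0, 0, 0, 0, 0, 0, 0]])

```text
time_s: 12.07
position: [0.532, -0.1316, 0.1672]
orientation: [-0.01, 0.66, 0.751, -0.004]
contact_force: [1.2, 2.5, -6.3]
width: 0.0087
```

```bash
python3 -c "
from h import *
plan([.529,-.135,.0727],np.radians(8.1+90))"
```

```text
t 12.07 p [ 0.532  -0.1316  0.1672] w 0.0087 F [ 1.2  2.5 -6.3]
Rcols
 [[-0.127  0.992 -0.021]
 [ 0.992  0.128  0.008]
 [ 0.01  -0.02  -1.   ]] j [-0.16  0.37  0.41  1.92 -0.19  0.91  0.48]
shift now-axes [-4.  -1.5 94.5] goal-axes [-3.  -3.4 94.5] rot [-0.02  -0.011 -0.013]
```

Request:
step_arm(steps=[[0, -3, -3, 10, -0.02, -0.011, -0.013], [0, 0, 0, 25, 0, 0, 0], [0, 0, 0, 25, 0, 0, 0], [0, 0, 0, 20, 0, 0, 0], [0, 0, 0, 0, 0, 0, 0]])

```text
time_s: 12.48
position: [0.5275, -0.1285, 0.0793]
orientation: [-0.002, 0.651, 0.759, -0.001]
contact_force: [-1.8, 1.2, -6.5]
width: 0.0088
```

```bash
python3 -c "
from h import *
plan([.529,-.135,.0707],np.radians(8.1+90))"
```

```text
t 12.48 p [ 0.5275 -0.1285  0.0793] w 0.0088 F [-1.8  1.2 -6.5]
Rcols
 [[-0.152  0.988 -0.004]
 [ 0.988  0.152  0.002]
 [ 0.002 -0.004 -1.   ]] j [-0.12  0.48  0.36  2.01 -0.26  0.7   0.56]
shift now-axes [-6.7  0.5  8.6] goal-axes [-6.6  0.6  8.6] rot [-0.004 -0.002  0.011]
```

Request:
step_arm(steps=[[0, -6, 0, 3, 0, 0, 0], [0, 0, 0, 4, 0, 0, 0], [0, 0, 0, 3, 0, 0, 0], [0, 0, 0, 0, 0, 0, 0]])

```text
time_s: 12.82
position: [0.5279, -0.1352, 0.072]
orientation: [-0.004, 0.652, 0.759, -0.0]
contact_force: [0.6, -0.5, -5.3]
width: 0.0088
```

Request:
step_arm(steps=[[0.4, 0, 0, 0, 0, 0, 0], [0.4, 0, 0, 0, 0, 0, 0], [0.4, 0, 0, 0, 0, 0, 0], [0.4, 0, 0, 0, 0, 0, 0], [0.4, 0, 0, 0, 0, 0, 0], [0.4, 0, 0, 0, 0, 0, 0], [0.4, 0, 0, 0, 0, 0, 0], [0.4, 0, 0, 0, 0, 0, 0]])

```text
time_s: 13.48
position: [0.5342, -0.1382, 0.0781]
orientation: [0.003, 0.652, 0.758, 0.004]
contact_force: [0.3, -0.6, 0.2]
width: 0.0344
```

Request:
step_arm(steps=[[0.4, 0, 0, -20, 0, 0, 0], [0.4, 0, 0, -30, 0, 0, 0], [0.4, 0, 0, -35, 0, 0, 0], [0.5, 0, 0, -35, 0, 0, 0], [0.5, 0, 0, -35, 0, 0, 0], [0.5, 0, 0, 0, 0, 0, 0], [0.5, 0, 0, 0, 0, 0, 0]])

```text
time_s: 14.07
position: [0.5311, -0.138, 0.2372]
orientation: [-0.0, 0.652, 0.758, 0.001]
contact_force: [0.2, 0.2, -0.8]
width: 0.0427
```

```bash
python3 m3.py .07 .095 .529 -.135; python3 -c "
from h import *
plan([.60,.18,.25],np.radians(-6.2))
a,_,_=shot('scene','s2.png')"
```

```text
t 14.07 p [ 0.5311 -0.138   0.2372] w 0.0427 F [ 0.2  0.2 -0.8]
Rcols
 [[-0.149  0.989  0.001]
 [ 0.989  0.149  0.003]
 [ 0.002  0.002 -1.   ]] j [-0.18  0.28  0.44  1.86 -0.14  1.03  0.47]
cam [ 0.521 -0.068  0.368]
wrist 1782 ((0.5280612111091614, -0.13474461436271667), (0.009015807881951332, 0.14061221480369568), 8.199219703674316) [ 0.5268 -0.1278  0.0816]
top 73 ((0.522490382194519, -0.09123589098453522), (0.010034685954451561, 0.05538744851946831), 8.867460250854492) [ 0.5212 -0.0903  0.0835]
t 14.17 p [ 0.531  -0.1382  0.2364] w 0.0426 F [ 0.3  1.1 -0.9]
Rcols
 [[-0.149  0.989  0.   ]
 [ 0.989  0.149  0.002]
 [ 0.002  0.    -1.   ]] j [-0.18  0.28  0.44  1.86 -0.14  1.03  0.47]
shift now-axes [304.5 115.5 -12.9] goal-axes [  34.2 -323.8  -13.6] rot [-0.002 -0.002  1.828]
```

View pics/s2.png

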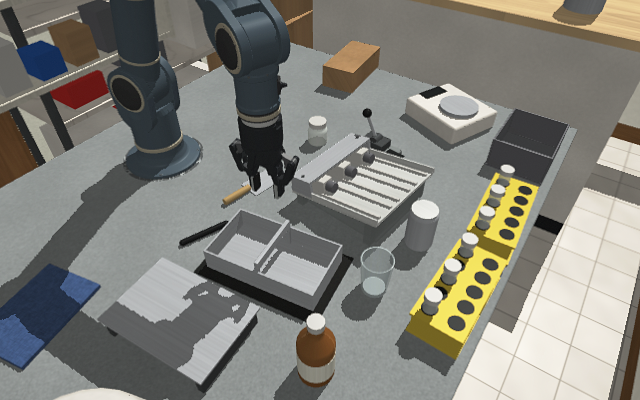

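Scene view: the tub stands centred on the mat and its handle measures (0.528, -0.135), matching the mat's centre. The lever leans towards the robot, with the ball at (367,113). Next are the bottles.

Request:
step_arm(steps=[[0.6, 0, 0, 0, 0, 0, -0.124], [0.6, 0, 0, 0, 0, 0, -0.124], [0.6, 0, 0, 0, 0, 0, -0.124], [0.6, 0, 0, 0, 0, 0, -0.124], [0.6, 0, 0, 0, 0, 0, -0.124], [0.6, 0, 0, 0, 0, 0, -0.124], [0.6, 0, 0, 0, 0, 0, -0.124], [0.6, 0, 0, 0, 0, 0, -0.124], [0.6, 0, 0, 0, 0, 0, -0.124], [0.6, 0, 0, 0, 0, 0, -0.124]])

```text
time_s: 15.05
position: [0.5211, -0.1354, 0.2169]
orientation: [-0.018, 0.083, 0.996, 0.002]
contact_force: [0.5, 0.3, -0.0]
width: 0.0513
```

```bash
python3 -c "
from h import *
plan([.60,.18,.26],np.radians(-6.2),False)"
```

```text
t 15.05 p [ 0.5211 -0.1354  0.2169] w 0.0513 F [ 0.5  0.3 -0. ]
Rcols
 [[-0.985  0.166 -0.036]
 [ 0.166  0.986  0.006]
 [ 0.037  0.    -0.999]] j [ 0.01  0.29  0.21  1.87 -0.07  1.02  1.65]
shift now-axes [-23.9 324.1 -44. ] goal-axes [-44.4 322.1 -43.1] rot [ 0.001 -0.037 -0.059]
```

Request:
step_arm(steps=[[0.6, 0, 0, -25, 0, -0.037, -0.059], [0.6, -6, 36, -4, 0, 0, 0], [0.6, -6, 36, -4, 0, 0, 0], [0.6, -6, 36, -4, 0, 0, 0], [0.6, -6, 36, -4, 0, 0, 0], [0.6, -6, 36, -4, 0, 0, 0], [0.6, -6, 36, 0, 0, 0, 0], [0.6, -6, 36, 0, 0, 0, 0], [0.6, -6, 36, 0, 0, 0, 0], [0.6, 0, 0, 0, 0, 0, 0]])

```text
time_s: 15.88
position: [0.5948, 0.1534, 0.2421]
orientation: [-0.017, 0.056, 0.998, -0.001]
contact_force: [0.1, 0.5, 0.7]
width: 0.0515
```

```bash
cat > m4.py <<'E'
from h import *
s,r=st(); im,d,c=shot("wrist","w4.png"); W=cloud(c,d); np.savez("w4.npz",im=im,d=d,W=W); print("cam",(-c[2].T@c[3]).round(3))
yaw=np.radians(-6.2); f=np.array([np.cos(yaw),np.sin(yaw),0]); g=np.array([-np.sin(yaw),np.cos(yaw),0])
x=W.reshape(-1,3); x=x[np.isfinite(x[:,2])]
# deck plane with known slope: height = z - s*(p.f)
a,b=x@f,x@g; h=(x[:,2]-a*np.tan(np.radians(10)))*np.cos(np.radians(10))
sel=(x[:,2]>.03)&(b>.1)&(b<.4)
hist,e=np.histogram(h[sel],bins=np.arange(-.08,.12,.001)); k=np.argsort(hist)[-8:]; print("h peaks",[(e[i].round(3),int(hist[i])) for i in k])
E
python3 m4.py
```

```text
t 15.88 p [0.5948 0.1534 0.2421] w 0.0515 F [0.1 0.5 0.7]
Rcols
 [[-0.993  0.113 -0.034]
 [ 0.113  0.994 -0.   ]
 [ 0.034 -0.004 -0.999]] j [-0.37  0.38  0.07  1.67 -0.04  1.12  1.17]
cam [0.529 0.162 0.375]
h peaks [(np.float64(-0.031), 3050), (np.float64(0.011), 3463), (np.float64(-0.03), 4232), (np.float64(-0.035), 5268), (np.float64(0.009), 8955), (np.float64(-0.037), 12568), (np.float64(0.01), 12717), (np.float64(-0.036), 18199)]
```

View pics/w4.png

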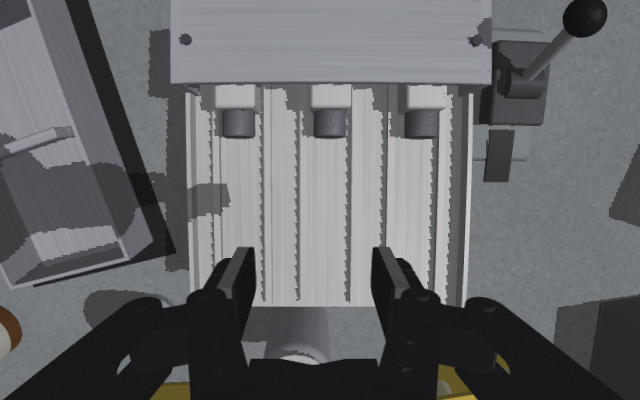

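```bash
cat > m5.py <<'E'
from h import *
c=cam("wrist"); C,S=np.cos(np.radians(10)),np.sin(np.radians(10)); h0=-.036
yaw=np.radians(-6.2); f=np.array([np.cos(yaw),np.sin(yaw),0]); g=np.array([-np.sin(yaw),np.cos(yaw),0])
u=f*C+np.array([0,0,S]); n=-f*S+np.array([0,0,C])
def onp(uv,h):
    o=-c[2].T@c[3]; dd=rays(c,uv)@c[2]; t=((h0+h)-n@o)/(dd@n); p=o+dd*t[:,None]; return p
def show(k,uv,h):
    p=onp(uv,h); print(k,"p",p.round(4).tolist(),"u",(p@u).round(4),"y",(p@g).round(4))
show("guard",[(200,82),(330,82),(470,81)],.046)
show("bar ends",[(170,82),(491,81)],.046)
show("body edges@34",[(216,107),(256,107),(311,107),(351,107),(406,107),(446,107)],.034)
E
python3 m5.py
```

```text
guard p [[0.4951, 0.0721, 0.0956], [0.5075, 0.1718, 0.0958], [0.518, 0.2799, 0.0956]] u [0.4937 0.4952 0.494 ] y [0.1251 0.2256 0.3342]
bar ends p [[0.4919, 0.0484, 0.0955], [0.5195, 0.2967, 0.0956]] u [0.493  0.4937] y [0.1013 0.3511]
body edges@34 p [[0.515, 0.0789, 0.0867], [0.519, 0.1112, 0.0868], [0.5243, 0.1551, 0.0869], [0.5279, 0.1869, 0.0869], [0.5327, 0.231, 0.087], [0.5361, 0.2634, 0.0869]] u [0.5109 0.5114 0.5119 0.5121 0.5121 0.5119] y [0.134  0.1666 0.2108 0.2428 0.2871 0.3198]
```

```bash
cat >> h.py <<'E'
_C,_S=np.cos(np.radians(10)),np.sin(np.radians(10)); YAW=np.radians(-6.2)
F=np.array([np.cos(YAW),np.sin(YAW),0]); G=np.array([-np.sin(YAW),np.cos(YAW),0]); U=F*_C+np.array([0,0,_S]); N=-F*_S+np.array([0,0,_C])
LY={1:.1495,2:.2267,3:.304}
def lane(k,u,h): 
    p=U*u+G*LY[k]+N*(h-.036); s=observe()["position"]; print("now u,dy,h",(np.array(s)@U).round(4),(np.array(s)@G-LY[k]).round(4),(np.array(s)@N+.036).round(4)); plan(p,YAW,False,np.radians(10))
E
python3 -c "
from h import *
lane(1,.51,.09)"
```

```text
now u,dy,h 0.6077 0.0632 0.1741
t 15.93 p [0.5941 0.1494 0.2415] w 0.0514 F [-0.2 -0.1 -0.2]
Rcols
 [[-0.993  0.115 -0.036]
 [ 0.116  0.993 -0.003]
 [ 0.035 -0.008 -0.999]] j [-0.37  0.38  0.07  1.67 -0.04  1.13  1.17]
shift now-axes [ 77.6 -63.1 103.1] goal-axes [ 97.7 -63.2  84.1] rot [-0.008 -0.21  -0.007]
```

Request:
step_arm(steps=[[0.6, 0, 0, 0, -0.008, -0.105, -0.007], [0.6, 0, 0, 0, 0, -0.105, 0], [0.6, 33, -21, 20, 0, 0, 0], [0.6, 33, -21, 20, 0, 0, 0], [0.6, 30, -20, 20, 0, 0, 0], [0.6, 0, 0, 15, 0, 0, 0], [0.6, 0, 0, 0, 0, 0, 0]])

```text
time_s: 16.52
position: [0.4998, 0.0893, 0.1395]
orientation: [0.084, 0.055, 0.995, -0.009]
contact_force: [0.8, 0.2, 0.2]
width: 0.0513
```

```bash
python3 -c "
from h import *
lane(1,.51,.07)"
```

```text
now u,dy,h 0.504 -0.0067 0.0887
t 16.52 p [0.4998 0.0893 0.1395] w 0.0513 F [0.8 0.2 0.2]
Rcols
 [[-0.98   0.111  0.165]
 [ 0.107  0.994 -0.028]
 [-0.167 -0.01  -0.986]] j [-0.39  0.26  0.1   2.14  0.09  0.59  1.1 ]
shift now-axes [-6.1  6.9 18.6] goal-axes [-6.   6.7 18.7] rot [-0.01  -0.007 -0.001]
```

Request:
step_arm(steps=[[0.6, -7, 7, 0, -0.01, -0.007, 0], [0.6, 0, 0, 20, 0, 0, 0], [0.6, 0, 0, 20, 0, 0, 0], [0.6, 0, 0, 0, 0, 0, 0]])

```text
time_s: 16.85
position: [0.5186, 0.0941, 0.1017]
orientation: [0.09, 0.056, 0.994, -0.004]
contact_force: [-0.0, -0.6, 0.4]
width: 0.0511
```

```bash
python3 -c "
from h import *
lane(1,.51,.018)"
```

```text
now u,dy,h 0.5154 0.0 0.0484
t 16.85 p [0.5186 0.0941 0.1017] w 0.0511 F [-0.  -0.6  0.4]
Rcols
 [[-0.978  0.112  0.178]
 [ 0.111  0.994 -0.017]
 [-0.179  0.003 -0.984]] j [-0.38  0.34  0.09  2.14  0.08  0.5   1.1 ]
shift now-axes [ 5.6 -0.1 30.4] goal-axes [ 5.4 -0.  30.4] rot [ 0.002  0.005 -0.005]
```

Request:
step_arm(steps=[[0.6, 3, 0, 15, 0, 0.005, 0], [0.6, 1, 0, 15, 0, 0, 0], [0.6, 0, 0, 0, 0, 0, 0]])

```text
time_s: 17.1
position: [0.5264, 0.096, 0.0743]
orientation: [0.091, 0.056, 0.994, -0.002]
contact_force: [-0.6, 0.7, -0.8]
width: 0.0513
```

```bash
python3 -c "
from h import *
lane(1,.51,.018)"
```

```text
now u,dy,h 0.5181 0.0027 0.0201
t 17.1 p [0.5264 0.096  0.0743] w 0.0513 F [-0.6  0.7 -0.8]
Rcols
 [[-0.977  0.112  0.181]
 [ 0.112  0.994 -0.014]
 [-0.181  0.007 -0.983]] j [-0.37  0.4   0.09  2.14  0.07  0.43  1.11]
shift now-axes [ 8.1 -2.8  2. ] goal-axes [ 8.1 -2.7  2.1] rot [ 0.006  0.008 -0.005]
```

Request:
step_arm(steps=[[0.6, 8, -2, 1, 0, 0.008, 0], [0.6, 0, 0, 0, 0, 0, 0], [0.6, 0, 0, 0, 0, 0, 0]])

```text
time_s: 17.35
position: [0.5214, 0.096, 0.075]
orientation: [0.089, 0.056, 0.994, -0.001]
contact_force: [-0.2, 0.3, 0.4]
width: 0.0513
```

```bash
python3 -c "
from h import *
lane(1,.51,.018)"
```

```text
now u,dy,h 0.5133 0.0022 0.0217
t 17.35 p [0.5214 0.096  0.075 ] w 0.0513 F [-0.2  0.3  0.4]
Rcols
 [[-0.978  0.112  0.177]
 [ 0.112  0.994 -0.011]
 [-0.177  0.009 -0.984]] j [-0.37  0.39  0.09  2.15  0.07  0.43  1.11]
shift now-axes [ 3.3 -2.3  3.6] goal-axes [ 3.3 -2.2  3.7] rot [ 0.008  0.004 -0.006]
```

Request:
step_arm(steps=[[0.6, 5, -2, 4, 0.008, 0.004, 0], [0.3, 0, 0, 0, 0, 0, 0], [0, 0, 0, 0, 0, 0, 0], [0, 0, 0, 0, 0, 0, 0], [0, 0, 0, 0, 0, 0, 0], [0, 0, 0, 0, 0, 0, 0], [0, 0, 0, 0, 0, 0, 0], [0, 0, 0, 0, 0, 0, 0]])

```text
time_s: 18.02
position: [0.5176, 0.0951, 0.073]
orientation: [0.089, 0.057, 0.994, -0.004]
contact_force: [-0.1, -0.4, -1.1]
width: 0.0331
```

Request:
step_arm(steps=[[0, -4, 0, 0, 0, 0, 0], [0, -8, 0, 0, 0, 0, 0], [0, 0, 0, 0, 0, 0, 0]])

```text
time_s: 18.27
position: [0.5303, 0.0936, 0.0751]
orientation: [0.089, 0.056, 0.994, -0.004]
contact_force: [1.1, 0.7, -0.5]
width: 0.0328
```

```bash
python3 -c "
from h import *
lane(1,.581,.021)"
```

```text
now u,dy,h 0.5223 0.0009 0.0202
t 18.27 p [0.5303 0.0936 0.0751] w 0.0328 F [ 1.1  0.7 -0.5]
Rcols
 [[-0.978  0.113  0.176]
 [ 0.111  0.994 -0.018]
 [-0.177  0.002 -0.984]] j [-0.36  0.4   0.09  2.13  0.07  0.45  1.11]
shift now-axes [-58.8  -0.6  -0.6] goal-axes [-58.7  -0.9  -0.8] rot [ 0.001  0.004 -0.005]
```

Request:
step_arm(steps=[[0, -12, 0, -0.5, 0, 0, 0], [0, -12, 0, 0, 0, 0, 0], [0, -12, 0, 0, 0, 0, 0], [0, 0, 0, 0, 0, 0, 0]])

```text
time_s: 18.6
position: [0.568, 0.0891, 0.0822]
orientation: [0.089, 0.057, 0.994, -0.004]
contact_force: [1.3, -0.1, -0.7]
width: 0.0328
```

```bash
python3 -c "
from h import *
lane(1,.584,.021)"
```

```text
now u,dy,h 0.5609 0.0004 0.0206
t 18.6 p [0.568  0.0891 0.0822] w 0.0328 F [ 1.3 -0.1 -0.7]
Rcols
 [[-0.978  0.113  0.176]
 [ 0.112  0.994 -0.018]
 [-0.177  0.002 -0.984]] j [-0.33  0.44  0.08  2.04  0.06  0.5   1.15]
shift now-axes [-23.1  -0.3  -0.3] goal-axes [-23.1  -0.4  -0.4] rot [ 0.001  0.003 -0.006]
```

Request:
step_arm(steps=[[0, -12, 0, 0, 0, 0, 0], [0, -12, 0, 0, 0, 0, 0], [0, 0, 0, 0, 0, 0, 0], [0.6, 0, 0, 0, 0, 0, 0], [0.6, 0, 0, 0, 0, 0, 0], [0.6, 0, 0, 0, 0, 0, 0], [0.6, 0, 0, 0, 0, 0, 0], [0.6, 13, 0, 0, 0, 0, 0], [0.6, 13, 0, 0, 0, 0, 0], [0.6, 0, 0, 0, 0, 0, 0]])

```text
time_s: 19.43
position: [0.5622, 0.0891, 0.0804]
orientation: [0.086, 0.057, 0.995, -0.004]
contact_force: [-1.1, -0.5, 0.1]
width: 0.0509
```

```bash
python3 -c "
from h import *
lane(1,.560,.020)
a,_,_=shot('wrist','w5.png'); c,_,_=shot('scene'); cv2.imwrite('pics/w5.png',np.hstack([cv2.resize(a,(400,250)),cv2.resize(c[120:240,270:460],(400,250))])[:,:,::-1])"
```

```text
now u,dy,h 0.5549 -0.0002 0.0198
t 19.43 p [0.5622 0.0891 0.0804] w 0.0509 F [-1.1 -0.5  0.1]
Rcols
 [[-0.979  0.114  0.17 ]
 [ 0.113  0.993 -0.019]
 [-0.171  0.001 -0.985]] j [-0.33  0.43  0.08  2.05  0.06  0.5   1.15]
shift now-axes [-5.1  0.2 -0.2] goal-axes [-5.1  0.2 -0.2] rot [-0.    -0.002 -0.006]
```

View pics/w5.png

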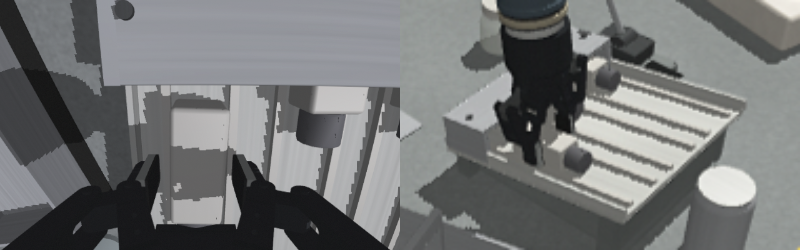

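Request:
step_arm(steps=[[0.6, -5, 0, 0, 0, 0, 0], [0.3, 0, 0, 0, 0, 0, 0], [0, 0, 0, 0, 0, 0, 0], [0, 0, 0, 0, 0, 0, 0], [0, 0, 0, 0, 0, 0, 0], [0, 0, 0, 0, 0, 0, 0], [0, 0, 0, 0, 0, 0, 0]])

```text
time_s: 20.12
position: [0.5738, 0.0884, 0.0837]
orientation: [0.089, 0.058, 0.994, -0.004]
contact_force: [-1.2, 0.4, 1.9]
width: 0.033
```

Request:
step_arm(steps=[[0, 0, 0, -15, 0, 0, 0], [0, 0, 0, -20, 0, 0, 0], [0, 0, 0, -25, 0, 0, 0], [0, 0, 0, -25, 0, 0, 0], [0, 0, 0, 0, 0, 0.085, 0], [0, 0, 0, 0, 0, 0.085, 0], [0, 0, 0, 0, 0, 0, -0.12], [0, 0, 0, 0, 0, 0, -0.12], [0, 0, 0, 0, 0, 0, 0]])

```text
time_s: 20.87
position: [0.5566, 0.09, 0.1697]
orientation: [-0.001, -0.068, 0.998, 0.001]
contact_force: [0.9, 0.3, -1.9]
width: 0.0328
```

```bash
cat >> h.py <<'E'
def tub(hx=.528,hy=-.135,yaw=8.15,x=.068,y=.028,z=.14):
    a=np.radians(yaw); plan([hx+x*np.cos(a)-y*np.sin(a),hy+x*np.sin(a)+y*np.cos(a),z],a,False)
E
python3 -c "
from h import *
tub()"
```

```text
t 20.87 p [0.5566 0.09   0.1697] w 0.0328 F [ 0.9  0.3 -1.9]
Rcols
 [[-0.991 -0.135 -0.001]
 [-0.135  0.991  0.002]
 [ 0.001  0.002 -1.   ]] j [-0.24  0.36  0.    1.88 -0.    0.9   1.48]
shift now-axes [  -9.2 -190.6   29.2] goal-axes [  -7.8 -190.6   29.7] rot [ 0.002 -0.001 -0.007]
```

Request:
step_arm(steps=[[0, -2, -32, 0, 0, 0, 0], [0, -2, -35, 0, 0, 0, 0], [0, -2, -35, 0, 0, 0, 0], [0, -2, -35, 0, 0, 0, 0], [0, -2, -35, 0, 0, 0, 0], [0, 0, -20, 0, 0, 0, 0], [0, 0, 0, 0, 0, 0, 0]])

```text
time_s: 21.45
position: [0.5917, -0.1035, 0.1664]
orientation: [-0.002, -0.061, 0.998, 0.002]
contact_force: [0.7, -0.4, 0.0]
width: 0.0329
```

```bash
python3 m3.py .07 .095 .529 -.135|tail -2; python3 -c "
from h import *
tub(z=.09)"
```

```text
wrist 3935 ((0.5281632542610168, -0.13443252444267273), (0.01039713155478239, 0.141852468252182), 8.581589698791504) [ 0.528  -0.133   0.0816]
top 22 ((0.5280239582061768, -0.1345043182373047), (0.009887071326375008, 0.1400957554578781), 9.559854507446289) [ 0.5376 -0.1947  0.082 ]
t 21.55 p [ 0.5915 -0.0987  0.1662] w 0.0331 F [ 1.4  1.2 -0.7]
Rcols
 [[-0.992 -0.128 -0.004]
 [-0.128  0.992  0.006]
 [ 0.003  0.006 -1.   ]] j [ 0.05  0.42  0.06  1.8  -0.04  0.93  1.83]
shift now-axes [-0.2  0.6 76.2] goal-axes [ 0.   1.1 76.2] rot [ 0.007 -0.003 -0.014]
```

Request:
step_arm(steps=[[0, 0, 0, 25, 0, 0, -0.014], [0, 0, 0, 25, 0, 0, 0], [0, 0, 0, 25, 0, 0, 0], [0, 0, 0, 15, 0, 0, 0], [0, 0, 0, 0, 0, 0, 0]])

```text
time_s: 21.97
position: [0.5927, -0.0866, 0.0748]
orientation: [0.001, -0.074, 0.997, 0.006]
contact_force: [-0.9, 0.5, -0.8]
width: 0.0334
```

```bash
python3 -c "
from h import *
tub(z=.034)"
```

```text
t 21.97 p [ 0.5927 -0.0866  0.0748] w 0.0334 F [-0.9  0.5 -0.8]
Rcols
 [[-0.989 -0.147  0.001]
 [-0.147  0.989  0.012]
 [-0.003  0.012 -1.   ]] j [ 0.05  0.54  0.04  1.87 -0.05  0.74  1.84]
shift now-axes [  3.1 -11.2  40.7] goal-axes [  3.  -10.7  40.8] rot [0.012 0.003 0.006]
```

Request:
step_arm(steps=[[0, 3, -12, 0, 0.012, 0, 0], [0, 0, -2, 20, 0, 0, 0], [0, 0, -2, 18, 0, 0, 0], [0, 0, -2, 0, 0, 0, 0]])

```text
time_s: 22.3
position: [0.5947, -0.1005, 0.0391]
orientation: [0.004, -0.077, 0.997, -0.0]
contact_force: [-0.6, -0.3, -0.6]
width: 0.0331
```

```bash
python3 -c "
from h import *
tub(z=.032)"
```

```text
t 22.3 p [ 0.5947 -0.1005  0.0391] w 0.0331 F [-0.6 -0.3 -0.6]
Rcols
 [[-0.988 -0.154  0.008]
 [-0.154  0.988  0.   ]
 [-0.008 -0.001 -1.   ]] j [ 0.06  0.59  0.05  1.88 -0.04  0.67  1.86]
shift now-axes [2.9 3.3 7.1] goal-axes [2.9 3.3 7.1] rot [-0.001  0.008  0.012]
```

Request:
step_arm(steps=[[0, 3, 2, 7, 0, 0, 0], [0, 0, 0, 0, 0, 0, 0], [0.5, 0, 0, 0, 0, 0, 0], [0.5, 0, 0, 0, 0, 0, 0], [0.5, 0, 0, 0, 0, 0, 0], [0.5, 0, 0, 0, 0, 0, 0], [0.5, 0, 0, -10, 0, 0, 0], [0.5, 0, 0, -20, 0, 0, 0], [0.5, 0, 0, -35, 0, 0, 0], [0.5, 0, 0, -35, 0, 0, 0]])

```text
time_s: 23.13
position: [0.5889, -0.0983, 0.1369]
orientation: [0.002, -0.077, 0.997, -0.0]
contact_force: [0.8, -0.0, 0.9]
width: 0.0426
```

Request:
step_arm(steps=[[0.6, 0, 0, -35, 0, 0, 0], [0.6, 0, 0, -20, 0, 0, 0.12], [0.6, 0, 0, 0, 0, 0, 0.13], [0.6, 0, 0, 0, 0, 0, 0]])

```text
time_s: 23.47
position: [0.5929, -0.0992, 0.2081]
orientation: [0.012, 0.049, 0.999, 0.0]
contact_force: [-0.0, -0.2, -1.3]
width: 0.051
```

```bash
python3 -c "
from h import *
lane(2,.511,.10)
shot('wrist','w6.png')"
```

```text
now u,dy,h 0.6271 -0.2613 0.1367
t 23.47 p [ 0.5929 -0.0992  0.2081] w 0.051 F [-0.  -0.2 -1.3]
Rcols
 [[-0.995  0.099  0.023]
 [ 0.099  0.995 -0.001]
 [-0.023  0.002 -1.   ]] j [ 0.    0.37  0.12  1.78 -0.05  0.98  1.62]
shift now-axes [106.8 262.2  54.3] goal-axes [116.1 261.3  36.7] rot [ 0.003 -0.152  0.009]
```

View pics/w6.png

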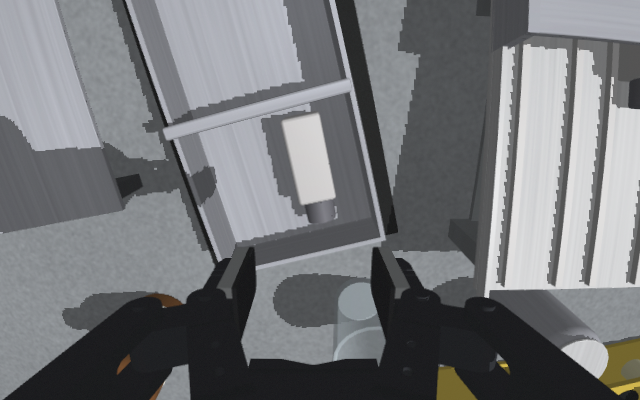

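Request:
step_arm(steps=[[0.6, 12, 33, 0, 0, 0, 0], [0.6, 12, 33, 0, 0, 0, 0], [0.6, 12, 33, 0, 0, 0, 0], [0.6, 12, 33, 0, 0, 0, 0], [0.6, 12, 33, 0, 0, 0, 0], [0.6, 12, 33, 0, 0, 0, 0], [0.6, 12, 33, 0, 0, 0, 0], [0.6, 10, 30, 0, 0, -0.075, 0], [0.6, 0, 0, 0, 0, -0.075, 0], [0.6, 0, 0, 0, 0, 0, 0]])

```text
time_s: 24.35
position: [0.5162, 0.1768, 0.2007]
orientation: [0.086, 0.033, 0.996, -0.006]
contact_force: [-0.6, -0.6, -0.6]
width: 0.0512
```

```bash
python3 -c "
from h import *
lane(2,.511,.06)"
```

```text
now u,dy,h 0.5214 0.0048 0.1479
t 24.35 p [0.5162 0.1768 0.2007] w 0.0512 F [-0.6 -0.6 -0.6]
Rcols
 [[-0.983  0.067  0.17 ]
 [ 0.065  0.998 -0.018]
 [-0.171 -0.007 -0.985]] j [-0.47  0.23  0.02  1.99  0.13  0.77  0.97]
shift now-axes [10.4 -4.4 87.9] goal-axes [10.4 -4.8 87.9] rot [ 0.    -0.003  0.041]
```

Request:
step_arm(steps=[[0.6, 11, -5, 20, 0, 0, 0.041], [0.6, 1, 0, 25, 0, 0, 0], [0.6, 1, 0, 25, 0, 0, 0], [0.6, 1, 0, 20, 0, 0, 0], [0.6, 0, 0, 0, 0, 0, 0]])

```text
time_s: 24.77
position: [0.5181, 0.1699, 0.1075]
orientation: [0.084, 0.049, 0.995, -0.005]
contact_force: [0.2, -0.2, -0.1]
width: 0.0514
```

```bash
python3 -c "
from h import *
lane(2,.510,.018)"
```

```text
now u,dy,h 0.5078 -0.0018 0.0556
t 24.77 p [0.5181 0.1699 0.1075] w 0.0514 F [ 0.2 -0.2 -0.1]
Rcols
 [[-0.981  0.098  0.166]
 [ 0.096  0.995 -0.018]
 [-0.167 -0.002 -0.986]] j [-0.47  0.37  0.03  2.08  0.14  0.56  0.92]
shift now-axes [-2.5  1.8 37.6] goal-axes [-2.2  1.8 37.6] rot [-0.    -0.007  0.01 ]
```

Request:
step_arm(steps=[[0.6, -2, 2, 14, 0, -0.007, 0.01], [0.6, 0, 0, 13, 0, 0, 0], [0.6, 0, 0, 10, 0, 0, 0], [0.6, 0, 0, 0, 0, 0, 0]])

```text
time_s: 25.1
position: [0.5293, 0.1669, 0.0707]
orientation: [0.085, 0.055, 0.995, -0.007]
contact_force: [0.4, 0.3, -0.0]
width: 0.0514
```

```bash
python3 -c "
from h import *
lane(2,.510,.018)"
```

```text
now u,dy,h 0.5127 -0.0036 0.0174
t 25.1 p [0.5293 0.1669 0.0707] w 0.0514 F [ 0.4  0.3 -0. ]
Rcols
 [[-0.98   0.11   0.169]
 [ 0.108  0.994 -0.023]
 [-0.17  -0.004 -0.985]] j [-0.47  0.44  0.04  2.08  0.16  0.48  0.9 ]
shift now-axes [ 2.7  3.6 -0.6] goal-axes [ 2.7  3.6 -0.6] rot [-0.004 -0.003 -0.001]
```

Request:
step_arm(steps=[[0.6, 3.5, 3.5, -1.5, 0, -0.003, 0], [0.3, 0, 0, 0, 0, 0, 0], [0, 0, 0, 0, 0, 0, 0], [0, 0, 0, 0, 0, 0, 0], [0, 0, 0, 0, 0, 0, 0], [0, 0, 0, 0, 0, 0, 0], [0, 0, 0, 0, 0, 0, 0], [0, 0, 0, 0, 0, 0, 0]])

```text
time_s: 25.77
position: [0.5274, 0.1719, 0.0759]
orientation: [0.089, 0.054, 0.995, -0.006]
contact_force: [-0.8, -0.2, -1.4]
width: 0.0328
```

Request:
step_arm(steps=[[0, -5, 0, 0, 0, 0, 0], [0, -10, 0, 0, 0, 0, 0], [0, -12, 0, 0, 0, 0, 0], [0, -12, 0, 0, 0, 0, 0], [0, 0, 0, 0, 0, 0, 0]])

```text
time_s: 26.18
position: [0.569, 0.1669, 0.0833]
orientation: [0.089, 0.054, 0.995, -0.006]
contact_force: [0.6, 0.1, -1.4]
width: 0.0326
```

```bash
python3 -c "
from h import *
lane(2,.584,.019)"
```

```text
now u,dy,h 0.5538 0.0007 0.023
t 26.18 p [0.569  0.1669 0.0833] w 0.0326 F [ 0.6  0.1 -1.4]
Rcols
 [[-0.978  0.108  0.176]
 [ 0.106  0.994 -0.021]
 [-0.178 -0.002 -0.984]] j [-0.43  0.46  0.03  1.99  0.14  0.54  0.95]
shift now-axes [-30.1  -0.7   4.1] goal-axes [-30.2  -0.7   4. ] rot [-0.002  0.004  0.   ]
```

Request:
step_arm(steps=[[0, -12, 0, 0, 0, 0, 0], [0, -12, 0, 0, 0, 0, 0], [0, -9, 0, 0, 0, 0, 0], [0, 0, 0, 0, 0, 0, 0], [0.6, 0, 0, 0, 0, 0, 0], [0.6, 0, 0, 0, 0, 0, 0], [0.6, 0, 0, 2, 0, 0, 0], [0.6, 11, 0, 0, 0, 0, 0], [0.6, 10, 0, 0, 0, 0, 0], [0.6, 0, 0, 0, 0, 0, 0]])

```text
time_s: 27.02
position: [0.5801, 0.1648, 0.0822]
orientation: [0.087, 0.054, 0.995, -0.006]
contact_force: [-0.9, 0.1, 0.5]
width: 0.0511
```

```bash
python3 -c "
from h import *
lane(2,.560,.020)
a,_,_=shot('wrist'); cv2.imwrite('pics/w7.png',cv2.resize(a,(400,250))[:,:,::-1])"
```

```text
now u,dy,h 0.5647 -0.0002 0.0199
t 27.02 p [0.5801 0.1648 0.0822] w 0.0511 F [-0.9  0.1  0.5]
Rcols
 [[-0.979  0.109  0.173]
 [ 0.107  0.994 -0.022]
 [-0.174 -0.003 -0.985]] j [-0.41  0.48  0.03  1.97  0.14  0.55  0.96]
shift now-axes [ 4.7  0.2 -0.1] goal-axes [ 4.7  0.2 -0.1] rot [-0.003  0.    -0.001]
```

View pics/w7.png

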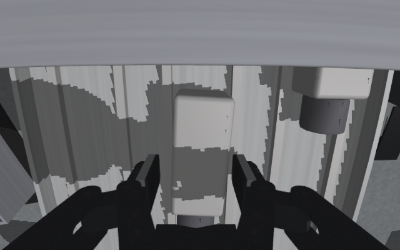

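Wrist view: the middle bottle's foot, at (205,95), is clear of the bar edge at row 65. I'll regrip it at its centre and lift.

Request:
step_arm(steps=[[0.6, 5, 0, 0, 0, 0, 0], [0.3, 0, 0, 0, 0, 0, 0], [0, 0, 0, 0, 0, 0, 0], [0, 0, 0, 0, 0, 0, 0], [0, 0, 0, 0, 0, 0, 0], [0, 0, 0, 0, 0, 0, 0], [0, 0, 0, 0, 0, 0, 0]])

```text
time_s: 27.65
position: [0.5767, 0.1659, 0.0824]
orientation: [0.089, 0.054, 0.995, -0.006]
contact_force: [-1.0, -0.2, 2.0]
width: 0.0327
```

Request:
step_arm(steps=[[0, 0, 0, -15, 0, 0, 0], [0, 0, 0, -20, 0, 0, 0], [0, 0, 0, -25, 0, 0, 0], [0, 0, 0, -25, 0, 0, 0], [0, 0, 0, 0, 0, 0.085, 0], [0, 0, 0, 0, 0, 0.085, 0], [0, 0, 0, 0, 0, 0, -0.12], [0, 0, 0, 0, 0, 0, -0.12], [0, 0, 0, 0, 0, 0, 0]])

```text
time_s: 28.4
position: [0.5609, 0.1676, 0.1689]
orientation: [-0.001, -0.071, 0.998, -0.001]
contact_force: [-0.2, -0.6, -1.5]
width: 0.0325
```

```bash
python3 -c "
from h import *
tub(y=-.028)"
```

```text
t 28.4 p [0.5609 0.1676 0.1689] w 0.0325 F [-0.2 -0.6 -1.5]
Rcols
 [[-0.99  -0.141 -0.002]
 [-0.141  0.99  -0.002]
 [ 0.002 -0.002 -1.   ]] j [-0.31  0.4  -0.07  1.83  0.04  0.92  1.32]
shift now-axes [   7.1 -322.8   29.4] goal-axes [   7.5 -322.9   28.9] rot [-0.002 -0.002 -0.001]
```

Request:
step_arm(steps=[[0, 1, -32, 0, 0, 0, 0], [0, 1, -35, 0, 0, 0, 0], [0, 1, -35, 0, 0, 0, 0], [0, 1, -35, 0, 0, 0, 0], [0, 1, -35, 0, 0, 0, 0], [0, 1, -35, 0, 0, 0, 0], [0, 1, -35, 0, 0, 0, 0], [0, 0, -35, 0, 0, 0, 0], [0, 0, -35, 0, 0, 0, 0], [0, 0, -15, 0, 0, 0, 0]])

```text
time_s: 29.23
position: [0.5973, -0.164, 0.1654]
orientation: [-0.002, -0.062, 0.998, 0.001]
contact_force: [0.0, 0.2, -0.3]
width: 0.0328
```

```bash
python3 m3.py .07 .095 .529 -.135|tail -2; python3 -c "
from h import *
tub(y=-.028,z=.09)"
```

```text
wrist 3916 ((0.5282579660415649, -0.13466423749923706), (0.010271790437400341, 0.14173446595668793), 8.643804550170898) [ 0.5284 -0.1364  0.0816]
top 110 ((0.5246890783309937, -0.10583212971687317), (0.009843239560723305, 0.08422446250915527), 8.636241912841797) [ 0.524  -0.1068  0.0834]
t 29.33 p [ 0.5971 -0.1626  0.1652] w 0.0331 F [ 0.7  0.3 -0.9]
Rcols
 [[-0.992 -0.124 -0.004]
 [-0.124  0.992  0.002]
 [ 0.004  0.003 -1.   ]] j [ 0.18  0.45  0.02  1.75 -0.01  0.94  1.9 ]
shift now-axes [-3.6  8.9 75.2] goal-axes [-3.5  9.1 75.2] rot [ 0.003 -0.004 -0.018]
```

Request:
step_arm(steps=[[0, -3, 3, 25, 0, 0, -0.018], [0, 0, 0, 25, 0, 0, 0], [0, 0, 0, 25, 0, 0, 0], [0, 0, 0, 12, 0, 0, 0], [0, 0, 0, 0, 0, 0, 0]])

```text
time_s: 29.75
position: [0.6013, -0.1524, 0.0762]
orientation: [0.0, -0.068, 0.998, 0.003]
contact_force: [-0.5, 0.1, -0.1]
width: 0.0331
```

```bash
python3 -c "
from h import *
tub(y=-.028,z=.034)"
```

```text
t 29.75 p [ 0.6013 -0.1524  0.0762] w 0.0331 F [-0.5  0.1 -0.1]
Rcols
 [[-0.991 -0.136 -0.   ]
 [-0.136  0.991  0.006]
 [-0.001  0.006 -1.   ]] j [ 0.18  0.56  0.01  1.81 -0.02  0.77  1.9 ]
shift now-axes [ 2.1 -0.7 42.2] goal-axes [ 2.1 -0.4 42.2] rot [ 0.006  0.001 -0.005]
```

Request:
step_arm(steps=[[0, 2, -3, 14, 0.006, 0, 0], [0, 0, -2, 14, 0, 0, 0], [0, 0, -1, 12, 0, 0, 0], [0, 0, 0, 0, 0, 0, 0]])

```text
time_s: 30.08
position: [0.6014, -0.1519, 0.0361]
orientation: [0.001, -0.07, 0.998, 0.002]
contact_force: [-1.2, -0.1, -2.0]
width: 0.0329
```

```bash
python3 -c "
from h import *
tub(y=-.028,z=.032)"
```

```text
t 30.08 p [ 0.6014 -0.1519  0.0361] w 0.0329 F [-1.2 -0.1 -2. ]
Rcols
 [[-0.99  -0.139  0.002]
 [-0.139  0.99   0.003]
 [-0.002  0.003 -1.   ]] j [ 0.17  0.62  0.01  1.83 -0.01  0.69  1.9 ]
shift now-axes [ 2.3 -0.9  4.1] goal-axes [ 2.3 -0.9  4.1] rot [ 0.003  0.002 -0.003]
```

Request:
step_arm(steps=[[0, 2, -1, 3, 0, 0, 0], [0, 0, 0, 0, 0, 0, 0], [0.5, 0, 0, 0, 0, 0, 0], [0.5, 0, 0, 0, 0, 0, 0], [0.5, 0, 0, 0, 0, 0, 0], [0.5, 0, 0, 0, 0, 0, 0], [0.5, 0, 0, -10, 0, 0, 0], [0.5, 0, 0, -20, 0, 0, 0], [0.5, 0, 0, -35, 0, 0, 0], [0.5, 0, 0, -35, 0, 0, 0]])

```text
time_s: 30.92
position: [0.5971, -0.1512, 0.1352]
orientation: [-0.003, -0.07, 0.998, 0.003]
contact_force: [1.2, 0.3, 0.1]
width: 0.0426
```

Request:
step_arm(steps=[[0.6, 0, 0, -35, 0, 0, 0], [0.6, 0, 0, -20, 0, 0, 0.12], [0.6, 0, 0, 0, 0, 0, 0.13], [0.6, 0, 0, 0, 0, 0, 0]])

```text
time_s: 31.25
position: [0.6016, -0.1531, 0.2067]
orientation: [0.007, 0.057, 0.998, 0.002]
contact_force: [-0.4, 0.4, -0.7]
width: 0.051
```

```bash
python3 -c "
from h import *
lane(3,.511,.10)
a,_,_=shot('wrist'); cv2.imwrite('pics/w8.png',cv2.resize(a,(400,250))[:,:,::-1])"
```

```text
now u,dy,h 0.6412 -0.3913 0.1328
t 31.25 p [ 0.6016 -0.1531  0.2067] w 0.051 F [-0.4  0.4 -0.7]
Rcols
 [[-0.993  0.114  0.014]
 [ 0.114  0.993  0.003]
 [-0.013  0.005 -1.   ]] j [ 0.13  0.4   0.08  1.72 -0.04  1.    1.68]
shift now-axes [125.7 390.2  55.2] goal-axes [130.2 391.3  32.8] rot [ 0.004 -0.161 -0.007]
```

View pics/w8.png

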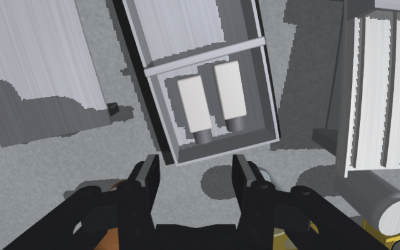

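Request:
step_arm(steps=[[0.6, 11, 35, 0, 0, 0, 0], [0.6, 11, 36, 0, 0, 0, 0], [0.6, 11, 36, 0, 0, 0, 0], [0.6, 11, 36, 0, 0, 0, 0], [0.6, 11, 36, 0, 0, 0, 0], [0.6, 11, 36, 0, 0, 0, 0], [0.6, 11, 36, 0, 0, 0, 0], [0.6, 11, 36, 0, 0, 0, 0], [0.6, 11, 36, 0, 0, 0, 0], [0.6, 11, 36, 0, 0, 0, 0]])

```text
time_s: 32.13
position: [0.5241, 0.2155, 0.2008]
orientation: [0.004, 0.05, 0.999, -0.004]
contact_force: [1.4, 0.4, 0.1]
width: 0.051
```

Request:
step_arm(steps=[[0.6, 10, 30, 0, 0, -0.08, 0], [0.6, 0, 0, 0, 0, -0.08, 0], [0.6, 0, 0, 0, 0, 0, 0]])

```text
time_s: 32.38
position: [0.5125, 0.2589, 0.1981]
orientation: [0.084, 0.037, 0.996, -0.006]
contact_force: [-0.3, -0.3, -0.1]
width: 0.0512
```

```bash
python3 -c "
from h import *
lane(3,.511,.06)"
```

```text
now u,dy,h 0.5086 0.0087 0.1475
t 32.38 p [0.5125 0.2589 0.1981] w 0.0512 F [-0.3 -0.3 -0.1]
Rcols
 [[-0.983  0.074  0.167]
 [ 0.072  0.997 -0.017]
 [-0.168 -0.005 -0.986]] j [-0.55  0.29 -0.06  1.92  0.17  0.81  0.78]
shift now-axes [-2.5 -8.9 87.5] goal-axes [-2.4 -8.7 87.5] rot [ 0.001 -0.006  0.034]
```

Request:
step_arm(steps=[[0.6, -2, -9, 20, 0, -0.006, 0.034], [0.6, 0, 0, 25, 0, 0, 0], [0.6, 0, 0, 25, 0, 0, 0], [0.6, 0, 0, 20, 0, 0, 0], [0.6, 0, 0, 0, 0, 0, 0]])

```text
time_s: 32.8
position: [0.5301, 0.2464, 0.1075]
orientation: [0.085, 0.048, 0.995, -0.005]
contact_force: [-0.0, -0.6, 0.1]
width: 0.0517
```

```bash
python3 -c "
from h import *
lane(3,.510,.018)"
```

```text
now u,dy,h 0.5115 -0.0018 0.055
t 32.8 p [0.5301 0.2464 0.1075] w 0.0517 F [-0.  -0.6  0.1]
Rcols
 [[-0.981  0.097  0.168]
 [ 0.096  0.995 -0.019]
 [-0.169 -0.002 -0.986]] j [-0.54  0.42 -0.03  1.98  0.2   0.62  0.75]
shift now-axes [ 1.3  1.8 37. ] goal-axes [ 1.5  1.8 37. ] rot [-0.    -0.005  0.011]
```

Request:
step_arm(steps=[[0.6, 2, 2, 13, 0, -0.005, 0.011], [0.6, 1, 1, 13, 0, 0, 0], [0.6, 1, 0, 10, 0, 0, 0], [0.6, 0, 0, 0, 0, 0, 0]])

```text
time_s: 33.13
position: [0.5354, 0.2449, 0.0701]
orientation: [0.086, 0.055, 0.995, -0.007]
contact_force: [0.1, 0.5, -0.3]
width: 0.0509
```

```bash
python3 -c "
from h import *
lane(3,.510,.018)"
```

```text
now u,dy,h 0.5103 -0.0027 0.0172
t 33.13 p [0.5354 0.2449 0.0701] w 0.0509 F [ 0.1  0.5 -0.3]
Rcols
 [[-0.979  0.111  0.17 ]
 [ 0.109  0.994 -0.023]
 [-0.171 -0.004 -0.985]] j [-0.55  0.48 -0.01  1.99  0.22  0.54  0.72]
shift now-axes [ 0.3  2.7 -0.9] goal-axes [ 0.3  2.7 -0.8] rot [-0.004 -0.003 -0.002]
```

Request:
step_arm(steps=[[0.6, 0.5, 3, -2, 0, -0.003, 0], [0.3, 0, 0, 0, 0, 0, 0], [0, 0, 0, 0, 0, 0, 0], [0, 0, 0, 0, 0, 0, 0], [0, 0, 0, 0, 0, 0, 0], [0, 0, 0, 0, 0, 0, 0], [0, 0, 0, 0, 0, 0, 0], [0, 0, 0, 0, 0, 0, 0]])

```text
time_s: 33.8
position: [0.5366, 0.2496, 0.0759]
orientation: [0.089, 0.054, 0.995, -0.005]
contact_force: [0.6, -0.4, -1.9]
width: 0.0324
```

Request:
step_arm(steps=[[0, -5, 0, 0, 0, 0, 0], [0, -10, 0, 0, 0, 0, 0], [0, -12, 0, 0, 0, 0, 0], [0, -12, 0, 0, 0, 0, 0], [0, 0, 0, 0, 0, 0, 0]])

```text
time_s: 34.22
position: [0.579, 0.2442, 0.0836]
orientation: [0.09, 0.054, 0.994, -0.005]
contact_force: [1.2, 0.2, -0.8]
width: 0.033
```

```bash
python3 -c "
from h import *
lane(3,.585,.020)"
```

```text
now u,dy,h 0.5554 0.0013 0.0229
t 34.22 p [0.579  0.2442 0.0836] w 0.033 F [ 1.2  0.2 -0.8]
Rcols
 [[-0.978  0.109  0.178]
 [ 0.107  0.994 -0.021]
 [-0.179 -0.001 -0.984]] j [-0.5   0.51 -0.02  1.9   0.21  0.6   0.78]
shift now-axes [-29.6  -1.3   3.1] goal-axes [-29.6  -1.3   2.9] rot [-0.001  0.005 -0.001]
```

Request:
step_arm(steps=[[0, -12, 0, 0, 0, 0, 0], [0, -12, 0, 0, 0, 0, 0], [0, -9, 0, 0, 0, 0, 0], [0, 0, 0, 0, 0, 0, 0], [0.6, 0, 0, 0, 0, 0, 0], [0.6, 0, 0, 0, 0, 0, 0], [0.6, 0, 0, 2, 0, 0, 0], [0.6, 13, 0, 0, 0, 0, 0], [0.6, 12, 0, 0, 0, 0, 0], [0.6, 0, 0, 0, 0, 0, 0]])

```text
time_s: 35.05
position: [0.588, 0.2422, 0.0821]
orientation: [0.089, 0.056, 0.995, -0.006]
contact_force: [-0.4, 1.5, 0.0]
width: 0.0509
```

```bash
python3 -c "
from h import *
lane(3,.560,.020)
a,_,_=shot('wrist'); cv2.imwrite('pics/w9.png',cv2.resize(a,(400,250))[:,:,::-1])"
```

```text
now u,dy,h 0.5642 0.0003 0.0199
t 35.05 p [0.588  0.2422 0.0821] w 0.0509 F [-0.4  1.5  0. ]
Rcols
 [[-0.978  0.111  0.176]
 [ 0.109  0.994 -0.021]
 [-0.177 -0.001 -0.984]] j [-0.49  0.52 -0.02  1.88  0.21  0.6   0.79]
shift now-axes [ 4.2 -0.3 -0.2] goal-axes [ 4.2 -0.3 -0.1] rot [-0.002  0.003 -0.003]
```

View pics/w9.png

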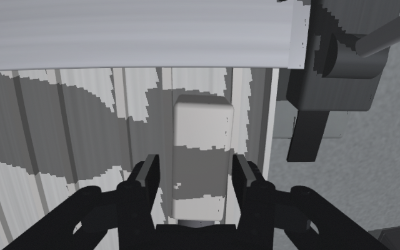

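The left bottle is clear of the bar too, with its foot at row 97 and the bar edge at row 67. I'll regrip and lift it.

Request:
step_arm(steps=[[0.6, 5, 0, 0, 0, 0, 0], [0.3, 0, 0, 0, 0, 0, 0], [0, 0, 0, 0, 0, 0, 0], [0, 0, 0, 0, 0, 0, 0], [0, 0, 0, 0, 0, 0, 0], [0, 0, 0, 0, 0, 0, 0], [0, 0, 0, 0, 0, 0, 0]])

```text
time_s: 35.68
position: [0.5851, 0.2436, 0.0824]
orientation: [0.09, 0.055, 0.994, -0.005]
contact_force: [-1.3, 0.2, -0.1]
width: 0.033
```

Request:
step_arm(steps=[[0, 0, 0, -15, 0, 0, 0], [0, 0, 0, -20, 0, 0, 0], [0, 0, 0, -25, 0, 0, 0], [0, 0, 0, -25, 0, 0, 0], [0, 0, 0, 0, 0, 0.085, 0], [0, 0, 0, 0, 0, 0.085, 0], [0, 0, 0, 0, 0, 0, -0.12], [0, 0, 0, 0, 0, 0, -0.12], [0, 0, 0, 0, 0, 0, 0]])

```text
time_s: 36.43
position: [0.5693, 0.2444, 0.1688]
orientation: [0.001, -0.069, 0.998, -0.0]
contact_force: [-0.7, 0.7, -0.2]
width: 0.0329
```

```bash
python3 -c "
from h import *
tub(x=-.068,y=0)"
```

```text
t 36.43 p [0.5693 0.2444 0.1688] w 0.0329 F [-0.7  0.7 -0.2]
Rcols
 [[-0.99  -0.138  0.002]
 [-0.138  0.99  -0.001]
 [-0.002 -0.001 -1.   ]] j [-0.36  0.45 -0.15  1.74  0.08  0.95  1.16]
shift now-axes [ 161.3 -370.3   28.9] goal-axes [ 162.7 -369.7   28.8] rot [-0.001  0.002 -0.004]
```

Request:
step_arm(steps=[[0, 16, -35, 0, 0, 0, 0], [0, 16, -36, 0, 0, 0, 0], [0, 16, -36, 0, 0, 0, 0], [0, 16, -36, 0, 0, 0, 0], [0, 16, -36, 0, 0, 0, 0], [0, 16, -36, 0, 0, 0, 0], [0, 16, -36, 0, 0, 0, 0], [0, 16, -36, 0, 0, 0, 0], [0, 16, -36, 0, 0, 0, 0], [0, 16, -36, 0, 0, 0, 0]])

```text
time_s: 37.27
position: [0.453, -0.1367, 0.1649]
orientation: [0.003, -0.062, 0.998, 0.003]
contact_force: [0.4, -0.1, -0.9]
width: 0.0331
```

```bash
python3 m3.py .07 .095 .529 -.135|tail -2; python3 -c "
from h import *
tub(x=-.068,y=0,z=.09)"
```

```text
cam [ 0.382 -0.146  0.295]
top 185 ((0.5288174748420715, -0.13346368074417114), (0.010059847496449947, 0.1407269835472107), 8.564638137817383) [ 0.5294 -0.1324  0.0835]
t 37.37 p [ 0.4511 -0.1422  0.1647] w 0.0328 F [-0.4 -0.  -1. ]
Rcols
 [[-0.994 -0.112  0.003]
 [-0.112  0.994  0.004]
 [-0.004  0.003 -1.   ]] j [ 0.23  0.23 -0.02  2.08 -0.    0.82  1.9 ]
shift now-axes [-9.  -3.7 74.8] goal-axes [-9.2 -3.7 74.7] rot [ 0.003  0.004 -0.03 ]
```

Request:
step_arm(steps=[[0, -9, -3, 22, 0, 0, -0.03], [0, 0, 0, 25, 0, 0, 0], [0, 0, 0, 25, 0, 0, 0], [0, 0, 0, 12, 0, 0, 0], [0, 0, 0, 0, 0, 0, 0]])

```text
time_s: 37.78
position: [0.4623, -0.1471, 0.0799]
orientation: [0.005, -0.06, 0.998, 0.0]
contact_force: [-0.1, 0.3, -0.8]
width: 0.0331
```

```bash
python3 -c "
from h import *
tub(x=-.068,y=0,z=.032)"
```

```text
t 37.78 p [ 0.4623 -0.1471  0.0799] w 0.0331 F [-0.1  0.3 -0.8]
Rcols
 [[-0.993 -0.12   0.011]
 [-0.12   0.993  0.002]
 [-0.011  0.    -1.   ]] j [ 0.24  0.38 -0.02  2.13  0.    0.62  1.91]
shift now-axes [ 1.8  2.6 47.9] goal-axes [ 1.2  2.7 47.9] rot [ 0.     0.011 -0.022]
```

Request:
step_arm(steps=[[0, 2, 2, 15, 0, 0.011, -0.022], [0, 1, 0, 15, 0, 0, 0], [0, 1, 0, 12, 0, 0, 0], [0, 0, 0, 0, 0, 0, 0]])

```text
time_s: 38.12
position: [0.46, -0.1444, 0.0382]
orientation: [0.001, -0.068, 0.998, -0.0]
contact_force: [0.5, 0.9, 0.0]
width: 0.0332
```

```bash
python3 -c "
from h import *
tub(x=-.068,y=0,z=.032)"
```

```text
t 38.12 p [ 0.46   -0.1444  0.0382] w 0.0332 F [0.5 0.9 0. ]
Rcols
 [[-0.991 -0.136  0.002]
 [-0.136  0.991 -0.001]
 [-0.002 -0.001 -1.   ]] j [ 0.23  0.45 -0.02  2.16  0.01  0.53  1.91]
shift now-axes [-0.7 -0.3  6.2] goal-axes [-0.7 -0.3  6.2] rot [-0.001  0.002 -0.006]
```

Request:
step_arm(steps=[[0, 0, 0, 6, 0, 0, 0], [0, 0, 0, 0, 0, 0, 0], [0.5, 0, 0, 0, 0, 0, 0], [0.5, 0, 0, 0, 0, 0, 0], [0.5, 0, 0, 0, 0, 0, 0], [0.5, 0, 0, 0, 0, 0, 0], [0.5, 0, 0, -10, 0, 0, 0], [0.5, 0, 0, -20, 0, 0, 0], [0.5, 0, 0, -35, 0, 0, 0], [0.5, 0, 0, -35, 0, 0, 0]])

```text
time_s: 38.95
position: [0.4583, -0.1432, 0.1356]
orientation: [-0.002, -0.067, 0.998, 0.001]
contact_force: [0.9, -0.4, 0.0]
width: 0.0428
```

Request:
step_arm(steps=[[0.3, 0, 0, -35, 0, 0, 0], [0, 0, 0, -30, 0, 0, 0.12], [0, 0, 0, -10, 0, 0, 0.13], [0, 0, 0, 0, 0, 0, 0]])

```text
time_s: 39.28
position: [0.4611, -0.1442, 0.2253]
orientation: [0.006, 0.06, 0.998, -0.001]
contact_force: [0.7, -0.3, -0.9]
width: -0.0002
```

```bash
python3 -c "
from h import *
plan([.40,.345,.22],YAW,False)
a,_,_=shot('scene'); b,_,_=shot('top'); cv2.imwrite('pics/s9.png',np.hstack([a[100:350,180:450],b[100:350,190:500]])[:,:,::-1])
im,d,c=shot('top');W=cloud(c,d);w=W[165:255,330:425].reshape(-1,3);w=w[w[:,2]>.05];print(cv2.minAreaRect(w[:,:2].astype(np.float32)))"
```

```text
t 39.28 p [ 0.4611 -0.1442  0.2253] w -0.0002 F [ 0.7 -0.3 -0.9]
Rcols
 [[-0.993  0.12   0.012]
 [ 0.12   0.993 -0.002]
 [-0.013 -0.001 -1.   ]] j [ 0.19  0.17  0.03  2.   -0.01  0.96  1.67]
shift now-axes [119.6 478.3   3.6] goal-axes [113.6 479.8   5.3] rot [-0.001  0.013 -0.012]
((0.5326157808303833, -0.17318665981292725), (0.26580923795700073, 0.23039531707763672), 8.612504005432129)
```

View pics/s9.png

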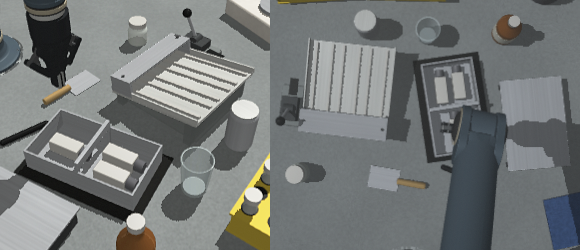

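All three bottles lie in the tub, the four bystanders still stand, and the lever is still at stop (ball at (187,13) in the crop). Next is the restart push.

Request:
step_arm(steps=[[0, 6, 35, 0, 0, 0.013, -0.012], [0, 6, 36, 0, 0, 0, 0], [0, 6, 36, 0, 0, 0, 0], [0, 6, 36, 0, 0, 0, 0], [0, 6, 36, 0, 0, 0, 0], [0, 6, 36, 0, 0, 0, 0], [0, 6, 36, 0, 0, 0, 0], [0, 6, 36, 0, 0, 0, 0], [0, 6, 36, 0, 0, 0, 0], [0, 6, 36, 0, 0, 0, 0]])

```text
time_s: 40.27
position: [0.4247, 0.2223, 0.2037]
orientation: [-0.021, 0.05, 0.998, -0.006]
contact_force: [0.1, -0.5, 0.9]
width: 0.0001
```

Request:
step_arm(steps=[[0, 6, 36, 0, 0, 0, 0], [0, 6, 36, 0, 0, 0, 0], [0, 6, 36, 0, 0, 0, 0], [0, 0, 0, 0, 0, 0, 0]])

```text
time_s: 40.6
position: [0.4096, 0.3421, 0.1949]
orientation: [-0.028, 0.04, 0.999, -0.007]
contact_force: [-0.6, 0.6, 1.6]
width: 0.0001
```

```bash
python3 -c "
from h import *
plan([.433,.350,.136],YAW,False)"
```

```text
t 40.6 p [0.4096 0.3421 0.1949] w 0.0001 F [-0.6  0.6  1.6]
Rcols
 [[-0.995  0.08  -0.057]
 [ 0.081  0.997 -0.012]
 [ 0.056 -0.017 -0.998]] j [-0.5   0.33 -0.32  1.87  0.08  1.    0.64]
shift now-axes [-25.9  10.8  57.4] goal-axes [-22.4  10.4  58.9] rot [-0.018 -0.056  0.027]
```

Request:
step_arm(steps=[[0, 0, 0, 0, -0.018, -0.056, 0.027], [0, -12, 9, 20, 0, 0, 0], [0, 0, 0, 22, 0, 0, 0], [0, 0, 0, 16, 0, 0, 0], [0, 0, 0, 0, 0, 0, 0]])

```text
time_s: 41.02
position: [0.4167, 0.3509, 0.126]
orientation: [-0.006, 0.044, 0.999, -0.004]
contact_force: [-0.4, -0.1, -0.9]
width: 0.0002
```

```bash
python3 -c "
from h import *
plan([.533,.339,.134],YAW,False)"
```

```text
t 41.02 p [0.4167 0.3509 0.126 ] w 0.0002 F [-0.4 -0.1 -0.9]
Rcols
 [[-0.996  0.088 -0.011]
 [ 0.088  0.996 -0.007]
 [ 0.011 -0.008 -1.   ]] j [-0.54  0.42 -0.29  1.94  0.16  0.82  0.56]
shift now-axes [-116.8   -1.6   -9.3] goal-axes [-116.9    0.7   -8. ] rot [-0.008 -0.011  0.02 ]
```

Request:
step_arm(steps=[[0, -15, 0, -8, -0.008, -0.011, 0.02], [0, -15, 0, 0, 0, 0, 0], [0, -15, 0, 0, 0, 0, 0], [0, -15, 0, 0, 0, 0, 0], [0, -15, 0, 0, 0, 0, 0], [0, -15, 0, 0, 0, 0, 0], [0, -14, 0, 0, 0, 0, 0], [0, -12, 0, 0, 0, 0, 0], [0, 0, 0, 0, 0, 0, 0]])

```text
time_s: 41.77
position: [0.5376, 0.336, 0.1373]
orientation: [-0.008, 0.054, 0.998, -0.0]
contact_force: [-4.8, 2.3, -2.2]
width: -0.0003
```

Request:
step_arm(steps=[[0, -6, 0, 0, 0, 0, 0], [0, -6, 0, 0, 0, 0, 0], [0, 0, 0, 0, 0, 0, 0]])

```text
time_s: 42.02
position: [0.5368, 0.3361, 0.1378]
orientation: [-0.024, 0.052, 0.998, -0.003]
contact_force: [0.8, 0.1, 1.1]
width: -0.0
```

```bash
python3 -c "
from h import *
plan([.533,.339,.134],YAW,False)"
```

```text
t 42.02 p [0.5368 0.3361 0.1378] w -0.0 F [0.8 0.1 1.1]
Rcols
 [[-0.993  0.104 -0.049]
 [ 0.104  0.995 -0.003]
 [ 0.048 -0.008 -0.999]] j [-0.42  0.54 -0.27  1.7   0.13  0.97  0.73]
shift now-axes [3.9 2.5 4. ] goal-axes [4.1 2.5 3.8] rot [-0.008 -0.048  0.004]
```

At the stop. I'll back off, rise clear and do a final check.

Request:
step_arm(steps=[[0, 12, 0, 0, 0, 0, 0], [0, 12, 0, 0, 0, 0, 0], [0, 0, 0, -30, 0, -0.048, 0], [0, 0, 0, -35, 0, 0, 0], [0, 0, 0, -35, 0, 0, 0], [0, 35, 20, 0, 0, 0, 0], [0, 20, 35, 0, 0, 0, 0], [0, 0, 38, 0, 0, 0, 0], [0, 0, 38, 0, 0, 0, 0], [0, 0, 0, 0, 0, 0, 0]])

```text
time_s: 42.85
position: [0.4783, 0.4724, 0.2521]
orientation: [0.01, 0.06, 0.998, 0.001]
contact_force: [-0.3, 0.1, 0.7]
width: 0.0002
```

```bash
python3 -c "
from h import *
st()
a,_,_=shot('scene'); b,d,c=shot('top'); cv2.imwrite('pics/s10.png',np.hstack([a[80:350,180:460],b[80:350,180:500]])[:,:,::-1])
W=cloud(c,d); w=W.reshape(-1,3); w=w[(w[:,2]>.07)&(w[:,2]<.095)&(np.hypot(w[:,0]-.528,w[:,1]+.135)<.1)]; print('handle',cv2.minAreaRect(w[:,:2].astype(np.float32)))
w=W[170:225,190:222].reshape(-1,3); w=w[w[:,2]>.13]; print('ball',len(w),np.nanmedian(w,0).round(3) if len(w) else '')
for nm,(u,v) in dict(beaker=(348,130),reagent=(430,126),jar=(216,273),can=(285,121)).items():
    q=W[v-6:v+7,u-6:u+7].reshape(-1,3); print(nm,q[np.nanargmax(q[:,2])].round(3))"
```

```text
t 42.85 p [0.4783 0.4724 0.2521] w 0.0002 F [-0.3  0.1  0.7]
Rcols
 [[-0.993  0.119  0.019]
 [ 0.119  0.993  0.   ]
 [-0.019  0.003 -1.   ]] j [-0.64  0.47 -0.3   1.53  0.16  1.16  0.48]
handle ((0.5289015769958496, -0.13370759785175323), (0.010135026648640633, 0.14110977947711945), 8.590865135192871)
ball 75 [0.562 0.335 0.152]
beaker [ 0.768 -0.079  0.057]
reagent [ 0.751 -0.29   0.175]
jar [0.321 0.329 0.082]
can [0.781 0.131 0.119]
```

View pics/s10.png

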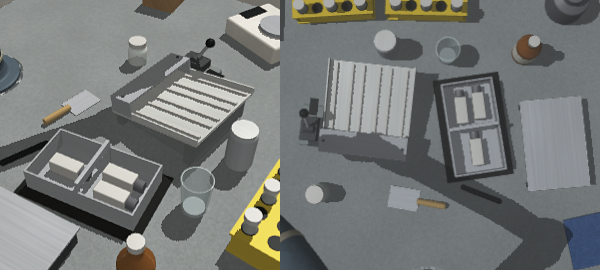

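```bash
python3 -c "
from h import *
print(ticket.hand_in())"
```

```text
the job is handed in; nothing more can be done
None
```

The job is done and handed in at about 43 s of robot time, well inside the 208 s limit; the system gave no verdict. I pulled the lever to stop and moved the tub by its handle onto the mat. Then I eased the three bottles about 75 mm up their lanes, lifted each out and laid it in the tub, and pushed the lever fully away again.

My last checks before handing in:
- **Lever:** the ball is back at its original fully-away position, at about (0.56, 0.335).
- **Tub:** the handle measures (0.529, -0.134), within 2 mm of the mat's middle. It stands upright.
- **Bottles:** all three lie on the tub floor, two in the far half and one in the near half.
- **Beaker, amber bottle, jar and can:** all are upright. They look unmoved in the pictures; I only read rough top points for them, and those differed by up to about 30 mm between readings.
- **Robot:** the arm is clear and touches nothing.

I saw no sign of the tub being knocked or the grip slackening, and no check failed.

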